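# Unclamp a twin-knob welding jig squarely and crate the finished coupons

## Task

Open the welding jig by turning its two red knobs counter-clockwise, alternately and in small steps so that neither end of the moving jaw ever leads the other by more than about 10 mm, until both ends are fully back at their stops. Then put every finished T coupon into the green crate, lying wholly below its rim, and after that swing the crate's yellow keeper bar fully shut into its detent. Leave the jig open and everything else on the bench where it is.

Things in the scene. Friction and masses are not known exactly. Their poses are not given: they have to be found in the camera images.
- jig: welding jig fixed to the bench: steel base plate 230 (x) x 410 (y) x 12 mm, origin at the centre of its underside, x away from the robot, y left. Fixed blue jaw on the far side (inner face at x = +75 mm, top 42 mm high). Knob axes at x = 30, y = +180 (left), -180 mm (right). Places for four coupons at x = 30, y = -99, -33, 33, 99 mm, some empty; coupons stand on the plate
- jaw_mid (a point): middle of the top of the moving blue jaw on the jig's near side, 22 mm thick, 296 mm long, 33 mm above the bench; clamped, its face is at x = -17 mm in the jig's frame, fully open at -47 mm. A steel strip on it reaches the racks at both gearboxes
- knob_l_grip (a point): centre of the red T-bar of the left (+y) knob of the jig: 60 mm long (along this point's x), 14 mm thick (y) and 30 mm tall, the point half-way up, 74 mm above the bench. Vertical axis. Below the bar a 12 mm high black hub, then a grey gearbox 60 x 46 mm whose top is 46 mm above the bench
- knob_r_grip (a point): centre of the red T-bar of the right (-y) knob of the jig: 60 mm long (along this point's x), 14 mm thick (y) and 30 mm tall, the point half-way up, 74 mm above the bench. Vertical axis. Below the bar a 12 mm high black hub, then a grey gearbox 60 x 46 mm whose top is 46 mm above the bench
- knob_l (a joint): angle of the left knob, rad: 0 = jaw clamped (as it starts), grows counter-clockwise seen from above, stop at 3.0 = fully open. Rack and pinion: each rad moves the left end of the jaw 10 mm back towards the robot. Light (0.1 N m), stays where it is left
- knob_r (a joint): angle of the right knob, rad: 0 = jaw clamped (as it starts), grows counter-clockwise seen from above, stop at 3.0 = fully open. Rack and pinion: each rad moves the right end of the jaw 10 mm back towards the robot. Light (0.1 N m), stays where it is left
- jaw_skew (a joint): angle of the moving jaw out of square, rad: 0 = square, positive = left end farther back (nearer the robot) than the right; the ends are 360 mm apart, so 10 mm of lead is 0.028; the guides bind at 0.06
- tee0_mid (a point): finished T-shaped steel weld coupon, about 0.45 kg (absent in some starts): base plate 90 (x) x 60 (y) x 8 mm with an upright web 8 (x) x 50 (y) x 50 mm tall on its middle, 58 mm high in all. The point is on its centre line 29 mm above its underside (21 mm above the base's upper face), in the web; z up the web
- tee1_mid (a point): finished T-shaped steel weld coupon, about 0.45 kg (absent in some starts): base plate 90 (x) x 60 (y) x 8 mm with an upright web 8 (x) x 50 (y) x 50 mm tall on its middle, 58 mm high in all. The point is on its centre line 29 mm above its underside (21 mm above the base's upper face), in the web; z up the web
- tee2_mid (a point): finished T-shaped steel weld coupon, about 0.45 kg (absent in some starts): base plate 90 (x) x 60 (y) x 8 mm with an upright web 8 (x) x 50 (y) x 50 mm tall on its middle, 58 mm high in all. The point is on its centre line 29 mm above its underside (21 mm above the base's upper face), in the web; z up the web
- tee3_mid (a point): finished T-shaped steel weld coupon, about 0.45 kg (absent in some starts): base plate 90 (x) x 60 (y) x 8 mm with an upright web 8 (x) x 50 (y) x 50 mm tall on its middle, 58 mm high in all. The point is on its centre line 29 mm above its underside (21 mm above the base's upper face), in the web; z up the web
- crate: green open parts crate fixed to the bench, 250 (x) x 210 (y) x 100 mm high, walls and floor 5 mm; origin at the centre of its underside, x pointing away from the robot. A hinge post for the keeper bar stands outside the near wall; outside the far wall a catch block with a sprung ball and a stop
- keeper (a joint): angle of the yellow keeper bar about its upright hinge, rad: 0 = shut, across the middle of the crate's mouth against its stop; grows as it swings clockwise (seen from above) out to the robot's right; starts open at 1.35 to 1.6. It stays where left; in the last 0.12 rad it rides over the sprung ball (about 5 N at the handle), which snaps up behind it
- keeper_handle (a point): upright black handle on the keeper bar, 20 mm diameter, 42 mm tall, 150 mm from the hinge; the point is on its axis half-way up, 139 mm above the bench. The bar is 20 mm wide and 12 mm thick, its top 118 mm above the bench
- keeper_hinge (a point): hinge axis of the keeper bar (the bar runs from here through the handle, 295 mm long), 112 mm above the bench
- flanges: two machined steel flanges stacked, 72 mm diameter, 56 mm high; a bystander, leave it alone; origin on its underside
- hammer: hammer lying flat beyond the jig; a bystander, leave it alone; origin on its underside
There are look-alikes about, which are no part of the job. What is shaped like the part that bears tee3_mid but purple is not meant.

How it is judged:
By the outcome, as a careful person would: the job done as asked, in the order asked, and still so for the second after the job is handed in, with the robot touching nothing.
Of tee0, tee1, tee2, tee3 only 2 to 4 are there at a start; the rules pass over those that are not, and their reading is None.
At some moment in a run one of tee0, tee1, tee2, tee3 may be knocked a few centimetres aside while the robot is not near it.
Once in a run the grip may slacken for a moment while it holds something.
It also fails if it takes over 210 s, if anything falls off the work surface, if the arm or the gripper's body presses on something with over 40 N, if the wrist force passes 120 N, or if a joint passes its speed limit or range.

## Robot

A 6-joint arm with a two-finger parallel gripper is mounted at the origin on the work surface. World frame = base frame: x ahead of the robot, y to its left, z up, the work surface at z = 0. Lengths are in m, angles in rad, forces in N, time in s.
With the tool pointing down it reaches from about 0.35 to 0.975 m from the base axis. Payload 4.9 kg.
Tool frame: the origin (TCP) lies at the very end of the fingers, on their centre line; the grasp point (between the pads) lies behind it (manip.pinch_z is the y of the grasp point in the tool frame, in m); y points along the fingers, x is the direction in which the jaws open and shut, and the axes are right-handed (so a half turn about y gives the same grasp; the last joint's range is limited). The gripper opens to 85 mm and grips with 20 to 120 N. Pads are 22 mm wide; open, the fingers measure 114 mm over their backs; the gripper's body (76 mm by 85 mm) begins 54 mm behind the grasp point. The pads swing forward as they close: fully open they stand 13 mm farther back than shut.
Start: joints at [1.134, 0.053, 1.613, -0, 1.476, -0.119], TCP at [0.195, 0.594, 0.231] pointing down, gripper open.
Joint ranges: [-3.01, 3.01], [-1.01, 2.22], [0.06, 2.58], [-1.02, 4.17], [0.09, 2.62], [-3.14, 3.14]. Speed limits (rad/s): [2.57, 2.57, 3.14, 3.14, 3.14, 3.14].

## Interface

Orientations are given as a unit quaternion [w, x, y, z].
In Python, from plant import manip gives the robot as it stands.
- The arm moves only by the tool drive_tool, never from a script. Its argument "motion" is a list of rows, each a list of 3 entries, a list of its own where there are three numbers: the shift along the tool's x, y, z in units of 25 mm (1.0 is 25 mm), then the turn, a rotation vector about the tool's x, y, z in units of 5 degrees (1.0 is 5 degrees), then the closure, from -1 (fully open) to 1 (shut). A call has 1 to 12 rows; each row shifts and turns the commanded pose from where the row before left it, along the tool's axes as they then stand; what a row does not reach is not made up. A row lasts 1/10 s, in which the tool goes at most 50 mm and 8.59 degrees, less where a joint would pass 70% of its speed; a pose out of reach is approached as far as the arm can. A call is refused whole if a number of a shift passes 1 or a number of a turn 1, either way. A call with a gripper value outside its range is refused whole. The fingers move at their own pace and stop on an object; the grip force is fixed at half the most. Time passes only in rows, so rows that do not move let the fingers close. It gives the time, the measured TCP pose, the force and the opening at its end, in the units of the state.
- manip.state(): the state, without advancing time (a new reading comes with each control period).
- manip.grab_frame(name): name is "scene" or "side" or "wrist"; returns a dict with "img" (420x560x3 uint8, blue, green, red), "range_z" (420x560 float32, m along the optical axis (not along the pixel's ray), 0 where there is no reading), "camera_matrix" (3x3 intrinsics, pixels), "world_from_camera" (4x4, takes a point from camera to world coordinates); the wrist camera has in their place "T_tool_cam" (4x4, takes a point from camera to tool coordinates, whose origin is the TCP and whose axes are the tool frame's). Camera axes: x right, y down, z forward; pixel columns grow to the right and rows downward; lengths in m; the calibration is good to about 2 mm. A picture is of the moment at which its call begins: read the wrist's pose just before it.
- manip.job_done(): hands the job in, once; it reports no verdict.
The state is a dict: "time": time; "joint_pos": joint angles; "joint_vel": joint speeds; "joint_efforts": joint torques, N m; "tool_pos": TCP position; "tool_rot": TCP orientation; "contact_force": force on the tool from outside, world axes, zero at the start; "ft_torque": the same for the moment, N m; "gripper_width": opening from 0.0 (shut) to 1.0 (fully open).
Only numpy, scipy, OpenCV 4.12 (cv2) and the standard library are available. Lean on these libraries where they do the work, as an engineer would, in place of code of your own. Each camera call takes 0.05 s, during which the arm holds its last target. There are 200 camera calls.

## Working session

There is one attempt and no reset: what is moved stays moved. The work goes in short steps, Python scripts to look and compute and a tool call to move; the robot and the scene stay as the last step left them, time stands still between calls to the robot, and variables do not carry over. Pictures are saved under pics/ and viewed, about 12 in all and at most 16, crops included, and the job is handed in when it is done.

Besides the shell and the picture viewer there is one more tool, called after ">>>" as name([rows], argument=value, ...), one row to a line, values as JSON. drive_tool: Moves the arm, as the interface text tells. Its arguments: {"type":"object","properties":{"motion":{"type":"array","items":{"type":"array"}}},"required":["motion"]}

```bash
ls; mkdir -p pics
cat > h.py <<'E'
import numpy as np, cv2
from plant import manip
from scipy.spatial.transform import Rotation as R
def T_tool(s):
    q=s["tool_rot"]; T=np.eye(4); T[:3,:3]=R.from_quat([q[1],q[2],q[3],q[0]]).as_matrix(); T[:3,3]=s["tool_pos"]; return T
def grab(n):
    s=manip.state(); f=manip.grab_frame(n)
    f["W"]=T_tool(s)@f["T_tool_cam"] if n=="wrist" else f["world_from_camera"]
    return f
def cloud(f):
    K=f["camera_matrix"]; z=f["range_z"]; v,u=np.indices(z.shape)
    p=np.stack([(u-K[0,2])/K[0,0]*z,(v-K[1,2])/K[1,1]*z,z],-1)
    return p@f["W"][:3,:3].T+f["W"][:3,3]
E
python3 - <<'E'
from h import *
s=manip.state(); print(s, manip.pinch_z); print(T_tool(s)[:3,:3].round(3))
for n in ["scene","side"]:
    f=grab(n); cv2.imwrite(f"pics/{n}0.png",f["img"]); print(n,f["W"].round(3),f["camera_matrix"].round(1))
    np.savez(f"{n}0.npz",**f)
E
```

```text
pics
{'time': 0.0, 'joint_pos': array([ 1.13402236e+00,  5.33529519e-02,  1.61427688e+00, -6.74118186e-07,
        1.47598431e+00, -1.18999266e-01]), 'joint_vel': array([-0.00197187,  0.00074347,  0.0013034 , -0.00103416,  0.00289245,
       -0.00209008]), 'joint_efforts': array([-1.23474110e-03, -3.93686700e+01, -3.70175564e+01, -1.57153727e-04,
        6.88363143e-03,  3.21727924e-06]), 'tool_pos': array([0.19502231, 0.59315052, 0.23007566]), 'tool_rot': array([-0.57246394,  0.57315905,  0.41396744, -0.41521644]), 'contact_force': array([ 0.22431315,  1.2386973 , -0.43934437]), 'ft_torque': array([-0.03082315, -0.00961717, -0.09024766]), 'gripper_width': 0.998942761829664} -0.0187
[[ 0.312 -0.001 -0.95 ]
 [ 0.95  -0.002  0.312]
 [-0.002 -1.     0.   ]]
scene [[ 0.297  0.663 -0.688  1.46 ]
 [ 0.955 -0.206  0.214 -0.099]
 [-0.    -0.72  -0.694  0.978]
 [ 0.     0.     0.     1.   ]] [[428.6   0.  275. ]
 [  0.  428.6 212.6]
 [  0.    0.    1. ]]
side [[ 0.672 -0.569  0.474  0.071]
 [-0.741 -0.512  0.434 -0.334]
 [-0.004 -0.643 -0.766  0.96 ]
 [ 0.     0.     0.     1.   ]] [[495.9   0.  284.5]
 [  0.  495.9 220.9]
 [  0.    0.    1. ]]
```

View pics/scene0.png

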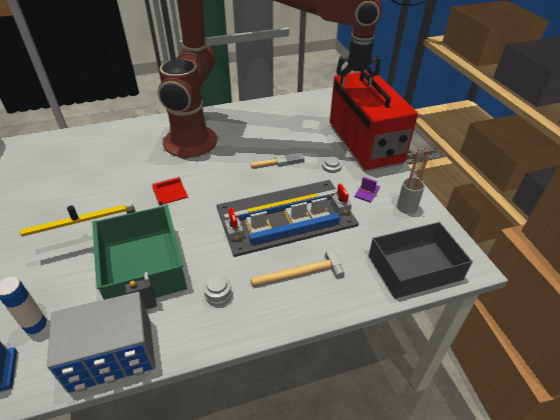

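View pics/side0.png

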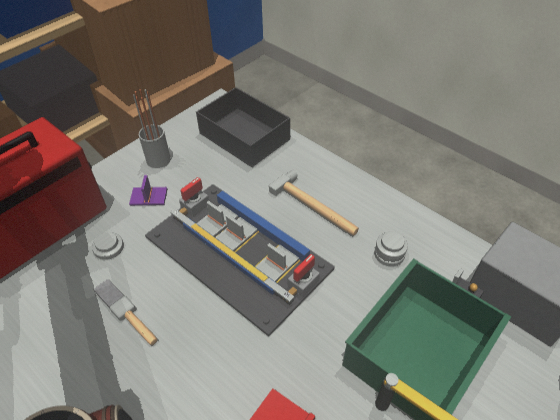

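The scene view shows the jig at about (287,215), with its knobs at (234,218) and (343,193). The crate is at (137,250), the keeper bar at (75,215), and a purple look-alike at (368,188). The side view shows knobs at (190,188) and (304,268), and three webs at (217,212), (235,225) and (278,257). Next I'll measure these.

```bash
cat > m.py <<'E'
from h import *
for n in ["scene","side"]:
    f=dict(np.load(f"{n}0.npz")); c=cloud(f); hsv=cv2.cvtColor(f["img"],cv2.COLOR_BGR2HSV)
    H,S,V=[hsv[...,i].astype(int) for i in range(3)]
    ok=f["range_z"]>0
    def rep(name,m,mina=25):
        k,l,st,ce=cv2.connectedComponentsWithStats((m&ok).astype(np.uint8))
        for i in range(1,k):
            if st[i,4]<mina: continue
            p=c[l==i]; xy=p[:,:2].astype(np.float32); r=cv2.minAreaRect(xy)
            print(n,name,"px",ce[i].round(0),"A",st[i,4],"mean",p.mean(0).round(3),"z",p[:,2].min().round(3),p[:,2].max().round(3),"rect",np.round(r[0],3),np.round(r[1],3),round(r[2],1))
    red=((H<6)|(H>174))&(S>170)&(V>80)
    box=(c[...,0]>0.3)&(c[...,0]<1.0)&(abs(c[...,1])<0.5)
    rep("red",red&box&(c[...,2]>0.05))
    rep("redtop",red&box&(c[...,2]>0.083)&(c[...,2]<0.1),8)
    rep("blue",(H>100)&(H<125)&(S>130)&box&(c[...,2]>0.025)&(c[...,2]<0.06),60)
    rep("bluetop",(H>100)&(H<125)&(S>130)&box&(c[...,2]>0.038)&(c[...,2]<0.05),20)
    rep("green",(H>60)&(H<90)&(S>90)&(c[...,2]>0.09)&(c[...,2]<0.11)&(c[...,0]<1.1),30)
    rep("yellow",(H>20)&(H<32)&(S>150)&(c[...,2]>0.02)&(c[...,0]<1.1)&(c[...,0]>.2),30)
    rep("blackhandle",(V<60)&(c[...,2]>0.122)&(c[...,2]<0.165)&(c[...,1]<-0.2)&(c[...,0]>.25)&(c[...,0]<1.1),8)
E
python3 m.py
```

```text
scene red px [342. 193.] A 103 mean [0.549 0.406 0.082] z 0.051 0.097 rect [0.546 0.408] [0.059 0.011] 0.3
scene red px [232. 218.] A 82 mean [0.56  0.048 0.084] z 0.052 0.098 rect [0.554 0.049] [0.012 0.061] 89.0
scene redtop px [342. 191.] A 54 mean [0.548 0.406 0.091] z 0.083 0.097 rect [0.546 0.408] [0.057 0.011] 0.0
scene redtop px [232. 215.] A 52 mean [0.553 0.049 0.092] z 0.083 0.098 rect [0.554 0.049] [0.012 0.061] 89.0
scene blue px [279. 207.] A 166 mean [0.5   0.214 0.031] z 0.025 0.038 rect [0.499 0.228] [0.011 0.292] 1.3
scene blue px [294. 227.] A 802 mean [0.608 0.227 0.039] z 0.025 0.049 rect [0.605 0.232] [0.027 0.29 ] 0.9
scene blue px [137. 366.] A 138 mean [ 0.921 -0.265  0.041] z 0.025 0.06 rect [ 0.922 -0.266] [0.058 0.007] 87.8
scene blue px [108. 374.] A 150 mean [ 0.921 -0.329  0.042] z 0.026 0.06 rect [ 0.921 -0.33 ] [0.058 0.005] 89.8
scene blue px [ 79. 382.] A 155 mean [ 0.921 -0.392  0.041] z 0.026 0.06 rect [ 0.922 -0.393] [0.006 0.056] 1.2
scene bluetop px [294. 226.] A 535 mean [0.606 0.228 0.043] z 0.038 0.049 rect [0.605 0.232] [0.027 0.288] 0.8
sc
[... 543 characters left out ...]
 -0.232] [0.255 0.214] 2.4
scene yellow px [282. 202.] A 222 mean [0.489 0.226 0.038] z 0.033 0.045 rect [0.487 0.229] [0.022 0.238] 1.7
scene yellow px [ 73. 220.] A 699 mean [ 0.465 -0.391  0.118] z 0.107 0.126 rect [ 0.463 -0.385] [0.026 0.286] 3.9
scene blackhandle px [ 72. 213.] A 84 mean [ 0.467 -0.385  0.146] z 0.122 0.164 rect [ 0.466 -0.385] [0.021 0.015] 3.6
side yellow px [205. 234.] A 60 mean [0.486 0.303 0.036] z 0.032 0.041 rect [0.486 0.305] [0.013 0.068] 3.3
side yellow px [235. 256.] A 36 mean [0.489 0.204 0.036] z 0.033 0.039 rect [0.489 0.201] [0.01  0.047] 8.3
side yellow px [423. 402.] A 642 mean [ 0.453 -0.3    0.117] z 0.108 0.122 rect [ 0.453 -0.302] [0.019 0.11 ] 4.7
```

```bash
cat >> h.py <<'E'
def go(x,y,z,yaw):
    """print: turn (units about tool y) to reach yaw deg; then shift units in tool axes after the turn"""
    s=manip.state(); T=T_tool(s); now=np.degrees(np.arctan2(T[1,0],T[0,0])); d=(yaw-now+180)%360-180
    q=np.radians(yaw); e=np.array([x,y,z])-T[:3,3]
    print("t%.1f"%s["time"],"pos",T[:3,3].round(4),"yaw %.1f"%now,"F",np.round(s["contact_force"],1),"w %.3f"%s["gripper_width"],
     "| turn y %.2f (raw), shift x %.2f y %.2f z %.2f"%(-d/5,*(np.array([e@[np.cos(q),np.sin(q),0],-e[2],e@[-np.sin(q),np.cos(q),0]])/.025)), "tilt",T[2,:].round(3))
KL=np.array([.5465,.408]); KR=np.array([.554,.049])
u=(KL-KR)/np.linalg.norm(KL-KR); ex=np.array([u[1],-u[0]])
O=(KL+KR)/2-.03*ex
def jig(x,y): return O+x*ex+y*u
E
python3 - <<'E'
from h import *
print("jig",O,np.degrees(np.arctan2(ex[1],ex[0])))
for n in ["scene","side"]:
    f=dict(np.load(f"{n}0.npz")); c=cloud(f); d=c[...,:2]-O; jx=d@ex; jy=d@u; z=c[...,2]
    for y in (-99,-33,33,99):
        m=(abs(jy-y/1e3)<.03)&(abs(jx-.03)<.04)&(z>.05)&(z<.09); print(n,y,m.sum(), np.r_[jx[m].mean(),jy[m].mean(),z[m].max()].round(3) if m.any() else "")
    m=(z>.12)&(c[...,0]>.1)&(c[...,0]<.7)&(c[...,1]>.3)&(c[...,1]<.95)
    print("tall", [(np.percentile(c[m][:,i],[1,99])).round(3) for i in range(3)])
    m=(z>.087)&(z<.108)&(c[...,0]>.4)&(c[...,0]<.8)&(c[...,1]>-.4)&(c[...,1]<-.1)
    hsv=cv2.cvtColor(f["img"],cv2.COLOR_BGR2HSV); m&=(hsv[...,0]>60)&(hsv[...,0]<90)&(hsv[...,1]>80)
    print("rim",cv2.minAreaRect(c[m][:,:2].astype(np.float32)))
go(.5465,.408,.2,-89)
E
```

```text
jig [0.52025654 0.2278734 ] 1.196812941453481
scene -99 107 [ 0.029 -0.098  0.076]
scene -33 0 
scene 33 106 [0.03  0.034 0.076]
scene 99 100 [0.029 0.101 0.075]
tall [array([0.111, 0.61 ]), array([0.372, 0.733]), array([0.124, 0.544])]
rim ((0.5872082710266113, -0.23220592737197876), (0.2610214352607727, 0.21599137783050537), 2.6048221588134766)
side -99 150 [ 0.025 -0.101  0.072]
side -33 0 
side 33 130 [0.025 0.032 0.074]
side 99 127 [0.025 0.098 0.073]
tall [array([0.166, 0.606]), array([0.566, 0.729]), array([0.122, 0.256])]
rim ((0.5895437002182007, -0.23320123553276062), (0.2505359649658203, 0.21562910079956055), 2.205399513244629)
t0.1 pos [0.1951 0.5932 0.2302] yaw 71.8 F [ 0.8 -0.7 -0. ] w 1.000 | turn y 32.16 (raw), shift x 7.65 y 1.21 z 13.93 tilt [-0.002 -1.     0.     0.23 ]
```

>>> drive_tool([
  [[0,-1,0],[0,0,0],0],
  [[0,-1,0],[0,0,0],0],
  [[0,-1,0],[0,0,0],0],
  [[0,-1,0],[0,1,0],0],
  [[0,0,0],[0,1,0],0],
  [[0,0,0],[0,1,0],0],
  [[0,0,0],[0,1,0],0],
  [[0,0,0],[0,1,0],0],
  [[0,0,0],[0,1,0],0],
  [[0,0,0],[0,1,0],0],
  [[0,0,0],[0,1,0],0],
  [[0,0,0],[0,1,0],0],
])

```text
time: 1.3
tool_pos: [0.1952, 0.5935, 0.3305]
tool_rot: [-0.688, 0.689, 0.162, -0.163]
contact_force: [-0.2, 0.6, 0.0]
gripper_width: 0.5
```

>>> drive_tool([
  [[0,0,0],[0,1,0],0],
  [[0,0,0],[0,1,0],0],
  [[0,0,0],[0,1,0],0],
  [[0,0,0],[0,1,0],0],
  [[0,0,0],[0,1,0],0],
  [[0,0,0],[0,1,0],0],
  [[0,0,0],[0,1,0],0],
  [[0,0,0],[0,1,0],0],
  [[0,0,0],[0,1,0],0],
  [[0,0,0],[0,1,0],0],
  [[0,0,0],[0,1,0],0],
  [[0,0,0],[0,1,0],0],
])

```text
time: 2.5
tool_pos: [0.1952, 0.5935, 0.3305]
tool_rot: [-0.677, 0.678, -0.203, 0.203]
contact_force: [0.2, -0.1, 0.2]
gripper_width: 0.501
```

>>> drive_tool([
  [[0,0,0],[0,1,0],0],
  [[0,0,0],[0,1,0],0],
  [[0,0,0],[0,1,0],0],
  [[0,0,0],[0,1,0],0],
  [[0,0,0],[0,1,0],0],
  [[0,0,0],[0,1,0],0],
  [[0,0,0],[0,1,0],0],
  [[0,0,0],[0,1,0],0],
  [[0,0,0],[0,1,0],0],
  [[0,0,0],[0,1,0],0],
  [[0,0,0],[0,1,0],0],
  [[0,0,0],[0,0.2,0],0],
])

```text
time: 3.7
tool_pos: [0.1952, 0.5935, 0.3306]
tool_rot: [-0.503, 0.504, -0.497, 0.497]
contact_force: [-0.0, 0.5, -0.8]
gripper_width: 0.5
```

```bash
python3 -c "
from h import *
go(.5465,.408,.23,-89)"
```

```text
t3.7 pos [0.1952 0.5935 0.3306] yaw -89.2 F [-0.   0.5 -0.8] w 0.500 | turn y -0.05 (raw), shift x 7.66 y 4.02 z 13.92 tilt [ 0.001 -1.    -0.001  0.331]
```

>>> drive_tool([
  [[0.96,0,0.5],[0,0,0],0],
  [[0.96,0,0.5],[0,0,0],0],
  [[0.96,0,0.5],[0,0,0],0],
  [[0.96,0,0.5],[0,0,0],0],
  [[0.96,0,0.5],[0,0,0],0],
  [[0.96,0,0.5],[0,0,0],0],
  [[0.96,0,0.5],[0,0,0],0],
  [[0.96,0,0.5],[0,0,0],0],
])

```text
time: 4.5
tool_pos: [0.2982, 0.402, 0.331]
tool_rot: [-0.504, 0.504, -0.496, 0.496]
contact_force: [0.1, 0.1, -0.3]
gripper_width: 0.505
```

>>> drive_tool([
  [[0,0.4,0.99],[0,0,0],0],
  [[0,0.4,0.99],[0,0,0],0],
  [[0,0.4,0.99],[0,0,0],0],
  [[0,0.4,0.99],[0,0,0],0],
  [[0,0.4,0.99],[0,0,0],0],
  [[0,0.4,0.99],[0,0,0],0],
  [[0,0.4,0.99],[0,0,0],0],
  [[0,0.4,0.99],[0,0,0],0],
  [[0,0.4,0.99],[0,0,0],0],
  [[0,0.4,0.99],[0,0,0],0],
  [[0,0,0],[0,0,0],0],
])

```text
time: 5.6
tool_pos: [0.5467, 0.4053, 0.2281]
tool_rot: [-0.502, 0.505, -0.497, 0.497]
contact_force: [-0.4, 0.2, -0.5]
gripper_width: 0.498
```

```bash
cat > w.py <<'E'
from h import *
import sys
f=grab("wrist"); cv2.imwrite(f"pics/{sys.argv[1]}.png",f["img"]); np.savez("w.npz",**f)
c=cloud(f); hsv=cv2.cvtColor(f["img"],cv2.COLOR_BGR2HSV); H,S,V=[hsv[...,i].astype(int) for i in range(3)]
m=((H<6)|(H>174))&(S>150)&(V>70)&(c[...,2]>.08)&(c[...,2]<.1)&(c[...,0]>.45)
k,l,st,ce=cv2.connectedComponentsWithStats(m.astype(np.uint8))
for i in range(1,k):
    if st[i,4]>100:
        p=c[l==i]; print(ce[i].round(),st[i,4],cv2.minAreaRect(p[:,:2].astype(np.float32)),np.median(p[:,2]).round(4))
E
python3 w.py w1; python3 -c "
from h import *
go(.5465,.408,.06,-89)"
```

```text
[278. 198.] 1123 ((0.5446884632110596, 0.4099405109882355), (0.05898616462945938, 0.01348914299160242), 0.8183227777481079) 0.092
t5.7 pos [0.5456 0.4058 0.2292] yaw -89.2 F [-0.3  0.3  1.5] w 0.502 | turn y -0.04 (raw), shift x -0.09 y 6.77 z 0.04 tilt [ 0.002 -1.    -0.003  0.229]
```

View pics/w1.png

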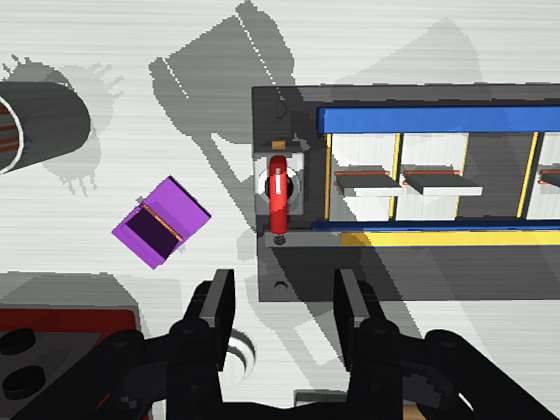

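Knob at pixel (278,198), which puts its centre at about (0.545, 0.4095). Descending and gripping it.

>>> drive_tool([
  [[-0.14,0,0],[0,0,0],0],
  [[0,0.97,0],[0,0,0],0],
  [[0,0.97,0],[0,0,0],0],
  [[0,0.97,0],[0,0,0],0],
  [[0,0.97,0],[0,0,0],0],
  [[0,0.97,0],[0,0,0],0],
  [[0,0.97,0],[0,0,0],0],
  [[0,0.9,0],[0,0,0],0],
  [[0,0,0],[0,0,0],1],
  [[0,0,0],[0,0,0],1],
  [[0,0,0],[0,0,0],1],
  [[0,0,0],[0,0,0],1],
])

```text
time: 6.85
tool_pos: [0.5448, 0.4099, 0.0642]
tool_rot: [-0.503, 0.504, -0.496, 0.496]
contact_force: [-4.9, -3.3, -1.7]
gripper_width: 0.151
```

```bash
python3 -c "
from h import *
go(.545,.409,.06,-89)"
```

```text
t6.8 pos [0.5448 0.4099 0.0642] yaw -89.2 F [-4.9 -3.3 -1.7] w 0.151 | turn y -0.03 (raw), shift x 0.04 y 0.17 z 0.01 tilt [ 0.    -1.    -0.001  0.064]
```

>>> drive_tool([
  [[0,0,0],[0,-1,0],1],
  [[0,0,0],[0,-1,0],1],
  [[0,0,0],[0,-1,0],1],
  [[0,0,0],[0,-1,0],1],
  [[0,0,0],[0,-1,0],1],
  [[0,0,0],[0,-1,0],1],
  [[0,0,0],[0,-1,0],1],
  [[0,0,0],[0,-1,0],1],
  [[0,0,0],[0,0,0],1],
  [[0,0,0],[0,0,0],1],
])

```text
time: 7.85
tool_pos: [0.5444, 0.4107, 0.0642]
tool_rot: [0.643, -0.643, 0.295, -0.294]
contact_force: [-5.1, -1.3, -0.3]
gripper_width: 0.151
```

```bash
python3 -c "
from h import *
go(.553,.050,.2,-89)"
python3 - <<'E'
import sys; sys.path.insert(0,'.')
from h import *
f=grab("scene"); cv2.imwrite("pics/s2.png",cv2.resize(f["img"][150:270,180:400],None,fx=3,fy=3))
E
```

```text
t7.8 pos [0.5444 0.4107 0.0642] yaw -49.2 F [-5.1 -1.3 -0.3] w 0.151 | turn y 7.95 (raw), shift x 14.43 y -5.43 z 0.09 tilt [-0.002 -1.    -0.001  0.064]
```

View pics/s2.png

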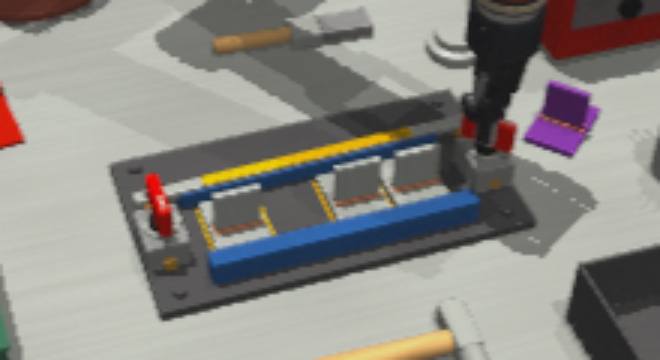

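>>> drive_tool([
  [[0,0,0],[0,0,0],0],
  [[0,0,0],[0,0,0],0],
  [[0,0,0],[0,0,0],0],
  [[0,-1,0],[0,0,0],0],
  [[0,-1,0],[0,0,0],0],
  [[0,-1,0],[0,1,0],0],
  [[0,-1,0],[0,1,0],0],
  [[0,-1,0],[0,1,0],0],
  [[0,0,0],[0,1,0],0],
  [[0,0,0],[0,1,0],0],
  [[0,0,0],[0,1,0],0],
  [[0,0,0],[0,1,0],0],
])

```text
time: 9.1
tool_pos: [0.5459, 0.4102, 0.1892]
tool_rot: [0.524, -0.523, 0.475, -0.475]
contact_force: [0.0, -0.0, 0.8]
gripper_width: 0.503
```

>>> drive_tool([
  [[0,0,0],[0,1,0],0],
  [[1,0,0],[0,0,0],0],
  [[1,0,0],[0,0,0],0],
  [[1,0,0],[0,0,0],0],
  [[1,0,0],[0,0,0],0],
  [[1,0,0],[0,0,0],0],
  [[1,0,0],[0,0,0],0],
  [[1,0,0],[0,0,0],0],
  [[1,0,0],[0,0,0],0],
  [[1,0,0],[0,0,0],0],
  [[1,0,0],[0,0,0],0],
  [[1,0,0],[0,0,0],0],
])

```text
time: 10.3
tool_pos: [0.5497, 0.134, 0.1893]
tool_rot: [0.504, -0.503, 0.496, -0.497]
contact_force: [0.1, -0.1, 0.1]
gripper_width: 0.498
```

>>> drive_tool([
  [[1,0,0],[0,0,0],0],
  [[1,0,0],[0,0,0],0],
  [[1,0,0],[0,0,0],0],
  [[0.4,0,0],[0,0,0],0],
  [[0,0,0],[0,0,0],0],
])

```text
time: 10.8
tool_pos: [0.5508, 0.0491, 0.1889]
tool_rot: [0.503, -0.503, 0.497, -0.497]
contact_force: [0.7, 0.8, 0.6]
gripper_width: 0.501
```

```bash
python3 w.py w2; python3 -c "
from h import *
go(.552,.050,.064,-89)"
```

```text
[283. 209.] 1459 ((0.5522776246070862, 0.050058651715517044), (0.05884246900677681, 0.013221449218690395), 0.7936238050460815) 0.0921
t10.8 pos [0.5506 0.05   0.1888] yaw -89.3 F [-0.2  0.6 -0.3] w 0.499 | turn y -0.05 (raw), shift x 0.00 y 4.99 z 0.05 tilt [-0.001 -1.     0.001  0.189]
```

>>> drive_tool([
  [[0,1,0.05],[0,0,0],0],
  [[0,1,0],[0,0,0],0],
  [[0,1,0],[0,0,0],0],
  [[0,1,0],[0,0,0],0],
  [[0,1,0],[0,0,0],0],
  [[0,0,0],[0,0,0],0],
  [[0,0,0],[0,0,0],1],
  [[0,0,0],[0,0,0],1],
  [[0,0,0],[0,0,0],1],
  [[0,0,0],[0,0,0],1],
  [[0,0,0],[0,-1,0],1],
  [[0,0,0],[0,-1,0],1],
])

```text
time: 12.05
tool_pos: [0.5529, 0.0503, 0.0654]
tool_rot: [0.546, -0.544, 0.449, -0.451]
contact_force: [-1.5, 1.2, 4.9]
gripper_width: 0.156
```

>>> drive_tool([
  [[0,0,0],[0,-1,0],1],
  [[0,0,0],[0,-1,0],1],
  [[0,0,0],[0,-1,0],1],
  [[0,0,0],[0,-1,0],1],
  [[0,0,0],[0,-1,0],1],
  [[0,0,0],[0,-1,0],1],
  [[0,0,0],[0,-1,0],1],
  [[0,0,0],[0,-1,0],1],
  [[0,0,0],[0,-1,0],1],
  [[0,0,0],[0,-1,0],1],
  [[0,0,0],[0,-1,0],1],
  [[0,0,0],[0,-1,0],1],
])

```text
time: 13.25
tool_pos: [0.5515, 0.0517, 0.0653]
tool_rot: [0.699, -0.696, 0.118, -0.117]
contact_force: [-6.0, 4.8, 9.1]
gripper_width: 0.153
```

>>> drive_tool([
  [[0,0,0],[0,-1,0],1],
  [[0,0,0],[0,-1,0],1],
  [[0,0,0],[0,-1,0],1],
  [[0,0,0],[0,0,0],1],
])

```text
time: 13.65
tool_pos: [0.551, 0.0518, 0.0653]
tool_rot: [0.708, -0.705, 0.026, -0.025]
contact_force: [-8.2, 5.8, 11.3]
gripper_width: 0.151
```

```bash
python3 -c "
from h import *
go(.5445,.410,.19,-49)"
```

```text
t13.7 pos [0.551  0.0518 0.0653] yaw -4.2 F [-8.2  5.8 11.3] w 0.151 | turn y 8.97 (raw), shift x -10.98 y -4.99 z 9.20 tilt [-0.002 -1.     0.004  0.065]
```

>>> drive_tool([
  [[0,0,0],[0,0,0],0],
  [[0,0,0],[0,0,0],0],
  [[0,0,0],[0,0,0],0],
  [[0,-1,0],[0,0,0],0],
  [[0,-1,0],[0,0,0],0],
  [[0,-1,0],[0,1,0],0],
  [[0,-1,0],[0,1,0],0],
  [[0,-1,0],[0,1,0],0],
  [[0,0,0],[0,1,0],0],
  [[0,0,0],[0,1,0],0],
  [[0,0,0],[0,1,0],0],
  [[0,0,0],[0,1,0],0],
])

```text
time: 14.85
tool_pos: [0.5516, 0.0499, 0.1882]
tool_rot: [0.666, -0.666, 0.239, -0.239]
contact_force: [0.9, -0.4, 0.6]
gripper_width: 0.499
```

>>> drive_tool([
  [[0,0,0],[0,1,0],0],
  [[0,0,0],[0,1,0],0],
  [[-1,0,0.84],[0,0,0],0],
  [[-1,0,0.84],[0,0,0],0],
  [[-1,0,0.84],[0,0,0],0],
  [[-1,0,0.84],[0,0,0],0],
  [[-1,0,0.84],[0,0,0],0],
  [[-1,0,0.84],[0,0,0],0],
  [[-1,0,0.84],[0,0,0],0],
  [[-1,0,0.84],[0,0,0],0],
  [[-1,0,0.84],[0,0,0],0],
  [[-1,0,0.84],[0,0,0],0],
])

```text
time: 16.05
tool_pos: [0.5472, 0.3777, 0.188]
tool_rot: [-0.643, 0.643, -0.295, 0.295]
contact_force: [0.4, -0.6, 0.1]
gripper_width: 0.497
```

>>> drive_tool([
  [[-0.98,0,0.8],[0,0,0],0],
  [[0,0,0],[0,0,0],0],
])

```text
time: 16.25
tool_pos: [0.5457, 0.4112, 0.1878]
tool_rot: [0.644, -0.643, 0.294, -0.293]
contact_force: [-0.4, -0.6, -0.2]
gripper_width: 0.503
```

```bash
python3 w.py w3; python3 -c "
from h import *
go(.5445,.410,.064,-49)"
```

```text
[283. 214.] 1445 ((0.544661283493042, 0.4103063642978668), (0.058698609471321106, 0.013389687985181808), 40.434329986572266) 0.0922
t16.3 pos [0.546  0.4094 0.1877] yaw -49.1 F [ 0.   0.2 -0.3] w 0.499 | turn y -0.02 (raw), shift x -0.06 y 4.95 z -0.03 tilt [ 0.    -1.    -0.001  0.188]
```

>>> drive_tool([
  [[-0.06,1,-0.03],[0,0,0],0],
  [[0,1,0],[0,0,0],0],
  [[0,1,0],[0,0,0],0],
  [[0,1,0],[0,0,0],0],
  [[0,0.95,0],[0,0,0],0],
  [[0,0,0],[0,0,0],0],
  [[0,0,0],[0,0,0],1],
  [[0,0,0],[0,0,0],1],
  [[0,0,0],[0,0,0],1],
  [[0,0,0],[0,0,0],1],
  [[0,0,0],[0,-1,0],1],
  [[0,0,0],[0,-1,0],1],
])

```text
time: 17.5
tool_pos: [0.5443, 0.4106, 0.0666]
tool_rot: [0.668, -0.665, 0.237, -0.236]
contact_force: [-5.3, 4.2, 0.4]
gripper_width: 0.153
```

>>> drive_tool([
  [[0,0,0],[0,-1,0],1],
  [[0,0,0],[0,-1,0],1],
  [[0,0,0],[0,-1,0],1],
  [[0,0,0],[0,-1,0],1],
  [[0,0,0],[0,-1,0],1],
  [[0,0,0],[0,-1,0],1],
  [[0,0,0],[0,-1,0],1],
  [[0,0,0],[0,-1,0],1],
  [[0,0,0],[0,-1,0],1],
  [[0,0,0],[0,-1,0],1],
  [[0,0,0],[0,-1,0],1],
  [[0,0,0],[0,-1,0],1],
])

```text
time: 18.7
tool_pos: [0.5431, 0.4108, 0.0665]
tool_rot: [0.697, -0.694, -0.128, 0.13]
contact_force: [-8.9, 4.4, 1.8]
gripper_width: 0.151
```

>>> drive_tool([
  [[0,0,0],[0,-1,0],1],
  [[0,0,0],[0,-1,0],1],
  [[0,0,0],[0,-1,0],1],
  [[0,0,0],[0,-1,0],1],
  [[0,0,0],[0,0,0],1],
])

```text
time: 19.2
tool_pos: [0.5428, 0.4106, 0.0665]
tool_rot: [0.664, -0.661, -0.246, 0.248]
contact_force: [-8.8, 2.8, 2.4]
gripper_width: 0.15
```

```bash
python3 -c "
from h import *
go(.552,.050,.19,-4)"
```

```text
t19.2 pos [0.5428 0.4106 0.0665] yaw 40.9 F [-8.8  2.8  2.4] w 0.150 | turn y 8.98 (raw), shift x 1.37 y -4.94 z -14.36 tilt [-0.001 -1.     0.005  0.067]
```

>>> drive_tool([
  [[0,0,0],[0,0,0],0],
  [[0,0,0],[0,0,0],0],
  [[0,0,0],[0,0,0],0],
  [[0,-1,0],[0,0,0],0],
  [[0,-1,0],[0,0,0],0],
  [[0,-1,0],[0,1,0],0],
  [[0,-1,0],[0,1,0],0],
  [[0,-1,0],[0,1,0],0],
  [[0,0,0],[0,1,0],0],
  [[0,0,0],[0,1,0],0],
  [[0,0,0],[0,1,0],0],
  [[0,0,0],[0,1,0],0],
])

```text
time: 20.4
tool_pos: [0.5454, 0.4086, 0.1903]
tool_rot: [0.706, -0.706, -0.035, 0.034]
contact_force: [0.4, 0.3, 0.3]
gripper_width: 0.496
```

>>> drive_tool([
  [[0,0,0],[0,1,0],0],
  [[0,0,0],[0,1,0],0],
  [[0.1,0,-0.96],[0,0,0],0],
  [[0.1,0,-0.96],[0,0,0],0],
  [[0.1,0,-0.96],[0,0,0],0],
  [[0.1,0,-0.96],[0,0,0],0],
  [[0.1,0,-0.96],[0,0,0],0],
  [[0.1,0,-0.96],[0,0,0],0],
  [[0.1,0,-0.96],[0,0,0],0],
  [[0.1,0,-0.96],[0,0,0],0],
  [[0.1,0,-0.96],[0,0,0],0],
  [[0.1,0,-0.96],[0,0,0],0],
])

```text
time: 21.6
tool_pos: [0.5526, 0.1663, 0.1903]
tool_rot: [0.707, -0.707, 0.026, -0.027]
contact_force: [0.6, 0.8, -0.6]
gripper_width: 0.506
```

>>> drive_tool([
  [[0.1,0,-0.96],[0,0,0],0],
  [[0.1,0,-0.96],[0,0,0],0],
  [[0.1,0,-0.96],[0,0,0],0],
  [[0.05,0,-0.96],[0,0,0],0],
  [[0,0,-0.96],[0,0,0],0],
  [[0,0,0],[0,0,0],0],
])

```text
time: 22.2
tool_pos: [0.5524, 0.0447, 0.1902]
tool_rot: [-0.706, 0.707, -0.027, 0.028]
contact_force: [-0.2, 0.4, -0.3]
gripper_width: 0.5
```

```bash
python3 w.py w4; python3 -c "
from h import *
go(.552,.050,.064,-4)"
```

```text
[281. 202.] 1442 ((0.5509760975837708, 0.05043194070458412), (0.05942409485578537, 0.013143697753548622), 85.72084045410156) 0.0923
t22.2 pos [0.5524 0.0461 0.1902] yaw -4.4 F [0.  0.2 0.1] w 0.500 | turn y -0.07 (raw), shift x -0.03 y 5.05 z 0.16 tilt [ 0.001 -1.     0.     0.19 ]
```

>>> drive_tool([
  [[-0.05,1,0.16],[0,0,0],0],
  [[0,1,0],[0,0,0],0],
  [[0,1,0],[0,0,0],0],
  [[0,1,0],[0,0,0],0],
  [[0,1,0],[0,0,0],0],
  [[0,0,0],[0,0,0],0],
  [[0,0,0],[0,0,0],1],
  [[0,0,0],[0,0,0],1],
  [[0,0,0],[0,0,0],1],
  [[0,0,0],[0,0,0],1],
  [[0,0,0],[0,-1,0],1],
  [[0,0,0],[0,-1,0],1],
])

```text
time: 23.45
tool_pos: [0.5508, 0.0518, 0.0666]
tool_rot: [0.706, -0.706, -0.036, 0.037]
contact_force: [-7.6, 0.2, 5.1]
gripper_width: 0.153
```

>>> drive_tool([
  [[0,0,0],[0,-1,0],1],
  [[0,0,0],[0,-1,0],1],
  [[0,0,0],[0,-1,0],1],
  [[0,0,0],[0,-1,0],1],
  [[0,0,0],[0,-1,0],1],
  [[0,0,0],[0,-1,0],1],
  [[0,0,0],[0,-1,0],1],
  [[0,0,0],[0,-1,0],1],
  [[0,0,0],[0,-1,0],1],
  [[0,0,0],[0,-1,0],1],
  [[0,0,0],[0,-1,0],1],
  [[0,0,0],[0,-1,0],1],
])

```text
time: 24.65
tool_pos: [0.5491, 0.0508, 0.0666]
tool_rot: [0.594, -0.592, -0.383, 0.387]
contact_force: [-14.4, -3.7, 9.3]
gripper_width: 0.15
```

>>> drive_tool([
  [[0,0,0],[0,-1,0],1],
  [[0,0,0],[0,-1,0],1],
  [[0,0,0],[0,-1,0],1],
  [[0,0,0],[0,-0.7,0],1],
  [[0,0,0],[0,0,0],1],
])

```text
time: 25.15
tool_pos: [0.549, 0.0502, 0.0666]
tool_rot: [0.526, -0.524, -0.472, 0.476]
contact_force: [-15.1, -4.4, 10.8]
gripper_width: 0.152
```

```bash
python3 -c "
from h import *
print(manip.state()['ft_torque'])
go(.5445,.410,.19,41)"
```

```text
[-0.76811882  2.15871301 -1.01550978]
t25.1 pos [0.549  0.0502 0.0666] yaw 84.2 F [-15.1  -4.4  10.8] w 0.152 | turn y 8.63 (raw), shift x 9.31 y -4.94 z 10.98 tilt [-0.003 -1.     0.006  0.067]
```

>>> drive_tool([
  [[0,0,0],[0,0,0],0],
  [[0,0,0],[0,0,0],0],
  [[0,0,0],[0,0,0],0],
  [[0,-1,0],[0,0,0],0],
  [[0,-1,0],[0,0,0],0],
  [[0,-1,0],[0,0,0],0],
  [[0,-1,0],[0,0,0],0],
  [[0,-1,0],[0,0,0],0],
  [[0,0,0],[0,0,0],0],
])

```text
time: 26.05
tool_pos: [0.5541, 0.0515, 0.195]
tool_rot: [-0.522, 0.526, 0.477, -0.472]
contact_force: [0.9, 0.3, 0.0]
gripper_width: 0.499
```

```bash
python3 w.py w5; python3 -c "
from h import *
go(.5445,.410,.19,41)"
```

```text
[281. 202.] 1395 ((0.5506120324134827, 0.04974427819252014), (0.013441831804811954, 0.05968518927693367), 82.63178253173828) 0.0923
t26.1 pos [0.5528 0.0515 0.1923] yaw 84.3 F [-0.2  0.2 -0.1] w 0.502 | turn y 8.66 (raw), shift x 9.16 y 0.09 z 11.04 tilt [ 0.    -1.    -0.005  0.192]
```

View pics/w5.png

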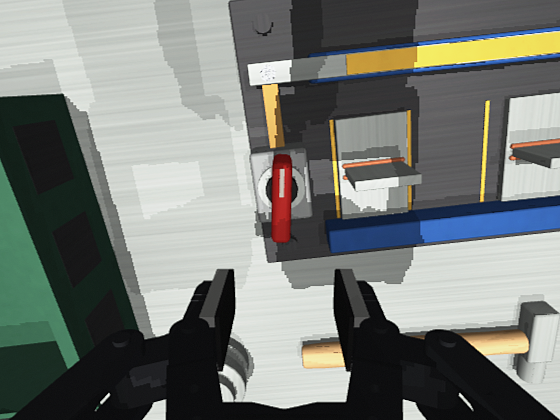

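The right bar, at pixel (282,198), reads 172.6° in the world frame, so it is at its stop allowing for the jig's ~1° yaw. The jaw's right end is well back. On to the left knob.

>>> drive_tool([
  [[0,0,0],[0,1,0],0],
  [[0,0,0],[0,1,0],0],
  [[0,0,0],[0,1,0],0],
  [[0,0,0],[0,1,0],0],
  [[0,0,0],[0,1,0],0],
  [[0,0,0],[0,1,0],0],
  [[0,0,0],[0,1,0],0],
  [[0,0,0],[0,1,0],0],
  [[0,0,0],[0,0.66,0],0],
])

```text
time: 27.0
tool_pos: [0.5503, 0.0515, 0.1876]
tool_rot: [0.663, -0.662, -0.246, 0.248]
contact_force: [0.1, 0.1, 0.9]
gripper_width: 0.497
```

>>> drive_tool([
  [[0.76,0,0.92],[0,0,0],0],
  [[0.76,0,0.92],[0,0,0],0],
  [[0.76,0,0.92],[0,0,0],0],
  [[0.76,0,0.92],[0,0,0],0],
  [[0.76,0,0.92],[0,0,0],0],
  [[0.76,0,0.92],[0,0,0],0],
  [[0.76,0,0.92],[0,0,0],0],
  [[0.76,0,0.92],[0,0,0],0],
  [[0.76,0,0.92],[0,0,0],0],
  [[0.76,0,0.92],[0,0,0],0],
  [[0.76,0,0.92],[0,0,0],0],
  [[0.76,0,0.92],[0,0,0],0],
])

```text
time: 28.2
tool_pos: [0.5413, 0.4102, 0.1873]
tool_rot: [-0.662, 0.662, 0.247, -0.249]
contact_force: [-0.4, 0.2, 0.7]
gripper_width: 0.497
```

>>> drive_tool([
  [[0,0,0],[0,0,0],0],
])

```text
time: 28.3
tool_pos: [0.5408, 0.4119, 0.1873]
tool_rot: [0.662, -0.662, -0.248, 0.25]
contact_force: [0.1, -0.3, 0.6]
gripper_width: 0.498
```

```bash
python3 w.py w6; python3 -c "
from h import *
go(.5445,.410,.065,41)"
```

```text
[285. 215.] 1461 ((0.5431111454963684, 0.4101250171661377), (0.013605472631752491, 0.059225715696811676), 40.70158767700195) 0.0922
t28.4 pos [0.5411 0.4103 0.1873] yaw 41.1 F [-0.3 -1.  -0.6] w 0.500 | turn y 0.03 (raw), shift x 0.10 y 4.89 z -0.10 tilt [-0.003 -1.     0.     0.187]
```

>>> drive_tool([
  [[0.1,1,-0.1],[0,0,0],0],
  [[0,1,0],[0,0,0],0],
  [[0,1,0],[0,0,0],0],
  [[0,1,0],[0,0,0],0],
  [[0,0.9,0],[0,0,0],0],
  [[0,0,0],[0,0,0],0],
  [[0,0,0],[0,0,0],1],
  [[0,0,0],[0,0,0],1],
  [[0,0,0],[0,0,0],1],
  [[0,0,0],[0,0,0],1],
  [[0,0,0],[0,-1,0],1],
  [[0,0,0],[0,-1,0],1],
])

```text
time: 29.55
tool_pos: [0.5456, 0.4082, 0.0687]
tool_rot: [-0.637, 0.638, 0.305, -0.306]
contact_force: [-3.8, -4.2, -0.0]
gripper_width: 0.152
```

>>> drive_tool([
  [[0,0,0],[0,-1,0],1],
  [[0,0,0],[0,-1,0],1],
  [[0,0,0],[0,-1,0],1],
  [[0,0,0],[0,-1,0],1],
  [[0,0,0],[0,-1,0],1],
  [[0,0,0],[0,-1,0],1],
  [[0,0,0],[0,-0.8,0],1],
  [[0,0,0],[0,0,0],1],
  [[0,0,0],[0,0,0],0],
  [[0,0,0],[0,0,0],0],
  [[0,0,0],[0,0,0],0],
])

```text
time: 30.65
tool_pos: [0.5462, 0.4092, 0.0678]
tool_rot: [-0.521, 0.522, 0.478, -0.477]
contact_force: [-0.5, -1.0, 0.1]
gripper_width: 0.499
```

>>> drive_tool([
  [[0,-1,0],[0,0,0],0],
  [[0,-1,0],[0,0,0],0],
  [[0,-1,0],[0,0,0],0],
  [[0,-1,0],[0,0,0],0],
  [[0,-1,0],[0,0,0],0],
  [[0,0,0],[0,0,0],0],
])

```text
time: 31.25
tool_pos: [0.548, 0.4104, 0.1978]
tool_rot: [-0.521, 0.522, 0.481, -0.475]
contact_force: [1.0, 0.5, 0.6]
gripper_width: 0.499
```

```bash
python3 w.py w7
python3 - <<'E'
from h import *
p=jig(.03,.099); go(p[0],p[1],.2,1); print(p)
E
```

```text
[282. 199.] 1367 ((0.542862594127655, 0.4094927906990051), (0.013649264350533485, 0.05895627662539482), 82.95696258544922) 0.0922
t31.3 pos [0.5471 0.4098 0.1951] yaw 85.0 F [-0.3  0.3 -0.2] w 0.503 | turn y 16.80 (raw), shift x -0.01 y -0.19 z -3.29 tilt [ 0.003 -1.    -0.005  0.195]
[0.54818221 0.3274784 ]
```

View pics/w7.png

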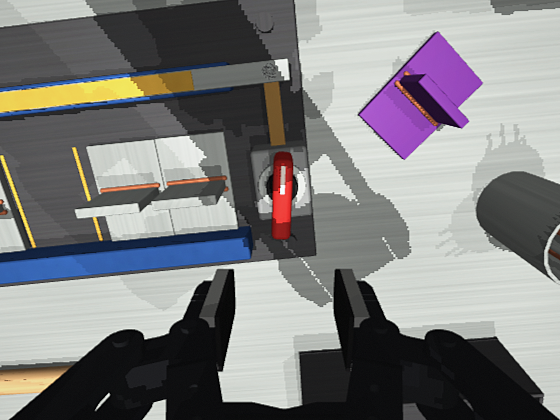

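Both bars now read 172.6–173°, at their stops. The two left coupons, webs at about (118,200) and (195,190), sit closer together than at first, so one may have been knocked. I'll turn and re-measure them.

>>> drive_tool([
  [[0,-1,0],[0,1,0],0],
  [[0,-1,0],[0,1,0],0],
  [[0,0,0],[0,1,0],0],
  [[0,0,0],[0,1,0],0],
  [[0,0,0],[0,1,0],0],
  [[0,0,0],[0,1,0],0],
  [[0,0,0],[0,1,0],0],
  [[0,0,0],[0,1,0],0],
  [[0,0,0],[0,1,0],0],
  [[0,0,0],[0,1,0],0],
  [[0,0,0],[0,1,0],0],
  [[0,0,0],[0,1,0],0],
])

```text
time: 32.5
tool_pos: [0.5451, 0.4086, 0.2396]
tool_rot: [-0.69, 0.691, 0.151, -0.153]
contact_force: [0.4, 0.6, -0.2]
gripper_width: 0.501
```

>>> drive_tool([
  [[0,0,0],[0,1,0],0],
  [[0,0,0],[0,1,0],0],
  [[0,0,0],[0,1,0],0],
  [[0,0,0],[0,1,0],0],
  [[0,0,0],[0,0.8,0],0],
  [[0,0,-0.94],[0,0,0],0],
  [[0,0,-0.94],[0,0,0],0],
  [[0,0,-0.94],[0,0,0],0],
  [[0,0,-0.94],[0,0,0],0],
  [[0,0,0],[0,0,0],0],
])

```text
time: 33.5
tool_pos: [0.5469, 0.3126, 0.24]
tool_rot: [-0.706, 0.708, 0.004, -0.006]
contact_force: [-0.7, 0.9, 0.4]
gripper_width: 0.501
```

```bash
cat > t.py <<'E'
from h import *
import sys
def webs(n):
    f=grab(n); cv2.imwrite(f"pics/{sys.argv[1]}{n}.png",f["img"]); c=cloud(f)
    d=c[...,:2]-O; jx=d@ex; jy=d@u
    m=(f["range_z"]>0)&(c[...,2]>.063)&(c[...,2]<.082)&(jx>-.02)&(jx<.07)&(abs(jy)<.145)
    k,l,st,ce=cv2.connectedComponentsWithStats(m.astype(np.uint8))
    for i in range(1,k):
        if st[i,4]>40:
            p=c[l==i]; r=cv2.minAreaRect(p[:,:2].astype(np.float32)); q=np.array(r[0])-O
            print(n,ce[i].round(),st[i,4],"world",np.round(r[0],4),np.round(r[1],3),round(r[2],1),"jig",(q@ex).round(4),(q@u).round(4),"z",np.percentile(p[:,2],[5,95]).round(3))
if __name__=="__main__":
    for n in sys.argv[2:]: webs(n)
E
python3 t.py t1 wrist scene side;python3 -c "
from h import *
go(.5482,.3275,.2,1)"
```

```text
wrist [282. 159.] 521 world [0.5448 0.3343] [0.007 0.049] 0.9 jig 0.0268 0.1059 z [0.068 0.071]
wrist [282. 224.] 475 world [0.5456 0.2745] [0.007 0.049] 0.7 jig 0.0263 0.0461 z [0.068 0.071]
wrist [283. 354.] 341 world [0.5489 0.1306] [0.007 0.051] 0.7 jig 0.0267 -0.0978 z [0.067 0.071]
scene [320. 200.] 56 world [0.5437 0.335 ] [0.014 0.048] 1.5 jig 0.0257 0.1066 z [0.064 0.073]
scene [303. 204.] 55 world [0.5468 0.2735] [0.013 0.05 ] 3.3 jig 0.0275 0.0451 z [0.064 0.074]
scene [258. 214.] 60 world [0.5489 0.1308] [0.048 0.014] 87.7 jig 0.0267 -0.0976 z [0.064 0.074]
side [213. 206.] 72 world [0.5431 0.3313] [0.052 0.01 ] 89.3 jig 0.025 0.1029 z [0.065 0.071]
side [231. 218.] 78 world [0.5449 0.2737] [0.009 0.052] 1.6 jig 0.0256 0.0453 z [0.064 0.071]
side [276. 250.] 93 world [0.5479 0.129 ] [0.012 0.05 ] 0.6 jig 0.0256 -0.0994 z [0.064 0.072]
t33.6 pos [0.5469 0.3153 0.2409] yaw 1.0 F [-0.9  0.2 -0.5] w 0.501 | turn y -0.00 (raw), shift x 0.06 y 1.64 z 0.49 tilt [-0.002 -1.    -0.     0.241]
```

View pics/t1wrist.png

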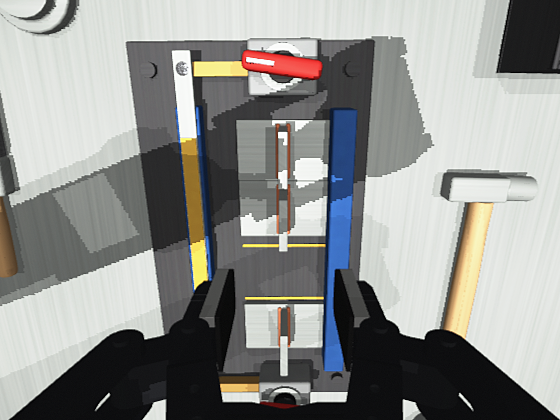

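>>> drive_tool([
  [[-0.08,0,0.75],[0,0,0],0],
  [[0,1,0],[0,0,0],0],
  [[0,1,0],[0,0,0],0],
  [[0,1,0],[0,0,0],0],
  [[0,1,0],[0,0,0],0],
  [[0,1,0],[0,0,0],0],
  [[0,0,0],[0,0,0],0],
])

```text
time: 34.35
tool_pos: [0.5417, 0.3342, 0.1119]
tool_rot: [-0.706, 0.708, 0.004, -0.01]
contact_force: [-0.4, -0.2, -0.5]
gripper_width: 0.501
```

```bash
python3 -c "
from h import *
go(.5450,.3343,.036,1)"
```

```text
t34.4 pos [0.5417 0.3342 0.1119] yaw 1.1 F [-0.4 -0.2 -0.5] w 0.501 | turn y 0.02 (raw), shift x 0.13 y 3.03 z 0.00 tilt [-0.008 -1.    -0.003  0.112]
```

>>> drive_tool([
  [[0,1,0],[0,0,0],0],
  [[0,1,0],[0,0,0],0],
  [[0,1,0],[0,0,0],0],
  [[0,0,0],[0,0,0],0],
  [[0,0,0],[0,0,0],1],
  [[0,0,0],[0,0,0],1],
  [[0,0,0],[0,0,0],1],
  [[0,0,0],[0,0,0],1],
  [[0,0,0],[0,0,0],1],
])

```text
time: 35.25
tool_pos: [0.545, 0.3348, 0.0448]
tool_rot: [0.708, -0.706, -0.006, 0.006]
contact_force: [-5.9, -0.4, 4.2]
gripper_width: 0.081
```

```bash
python3 -c "
from h import *
go(.5450,.3343,.18,1)"
```

```text
t35.2 pos [0.545  0.3348 0.0448] yaw 1.0 F [-5.9 -0.4  4.2] w 0.081 | turn y -0.00 (raw), shift x 0.00 y -5.41 z -0.02 tilt [-0.    -1.     0.002  0.045]
```

>>> drive_tool([
  [[0,0,0],[0,0,0],0],
  [[0,0,0],[0,0,0],0],
  [[0,0.35,0],[0,0,0],0],
  [[0,0,0],[0,0,0],0],
  [[0,0,0],[0,0,0],1],
  [[0,0,0],[0,0,0],1],
  [[0,0,0],[0,0,0],1],
  [[0,0,0],[0,0,0],1],
  [[0,0,0],[0,0,0],1],
  [[0,-0.5,0],[0,0,0],1],
  [[0,-0.5,0],[0,0,0],1],
])

```text
time: 36.35
tool_pos: [0.5441, 0.3332, 0.0578]
tool_rot: [-0.707, 0.708, 0.005, -0.007]
contact_force: [0.5, 0.6, -3.7]
gripper_width: 0.084
```

>>> drive_tool([
  [[0,-1,0],[0,0,0],1],
  [[0,-1,0],[0,0,0],1],
  [[0,-1,0],[0,0,0],1],
  [[0,-1,0],[0,0,0],1],
  [[0,-0.8,0],[0,0,0],1],
  [[0,0,0],[0,0,0],1],
])

```text
time: 36.95
tool_pos: [0.5473, 0.3347, 0.1838]
tool_rot: [0.708, -0.706, -0.009, 0.003]
contact_force: [0.9, 0.3, -2.7]
gripper_width: 0.089
```

```bash
cat >> h.py <<'E'
C=np.array([.589,-.2325]); cy=np.radians(2.2); cx=np.array([np.cos(cy),np.sin(cy)]); cyv=np.array([-cx[1],cx[0]])
def crate(x,y): return C+x*cx+y*cyv
E
python3 -c "
from h import *
p=crate(.06,-.045); print(p); go(*p,.18,2)"
```

```text
[ 0.65068323 -0.27516356]
t37.0 pos [0.5473 0.3347 0.1838] yaw 1.0 F [ 0.9  0.3 -2.7] w 0.089 | turn y -0.20 (raw), shift x 3.28 y 0.15 z -24.52 tilt [ 0.008 -1.     0.003  0.184]
```

>>> drive_tool([
  [[0.13,0,-1],[0,-0.2,0],1],
  [[0.13,0,-1],[0,0,0],1],
  [[0.13,0,-1],[0,0,0],1],
  [[0.13,0,-1],[0,0,0],1],
  [[0.13,0,-1],[0,0,0],1],
  [[0.13,0,-1],[0,0,0],1],
  [[0.13,0,-1],[0,0,0],1],
  [[0.13,0,-1],[0,0,0],1],
  [[0.13,0,-1],[0,0,0],1],
  [[0.13,0,-1],[0,0,0],1],
  [[0.13,0,-1],[0,0,0],1],
  [[0.13,0,-1],[0,0,0],1],
])

```text
time: 38.15
tool_pos: [0.5932, 0.0341, 0.1769]
tool_rot: [-0.707, 0.707, 0.012, -0.013]
contact_force: [-0.3, 0.1, -4.2]
gripper_width: 0.084
```

>>> drive_tool([
  [[0.13,0,-1],[0,0,0],1],
  [[0.13,0,-1],[0,0,0],1],
  [[0.13,0,-1],[0,0,0],1],
  [[0.13,0,-1],[0,0,0],1],
  [[0.13,0,-1],[0,0,0],1],
  [[0.13,0,-1],[0,0,0],1],
  [[0.13,0,-1],[0,0,0],1],
  [[0.13,0,-1],[0,0,0],1],
  [[0.13,0,-1],[0,0,0],1],
  [[0.13,0,-1],[0,0,0],1],
  [[0.13,0,-1],[0,0,0],1],
  [[0.13,0,-1],[0,0,0],1],
])

```text
time: 39.35
tool_pos: [0.6427, -0.264, 0.1766]
tool_rot: [0.707, -0.707, -0.012, 0.013]
contact_force: [-0.0, -0.1, -4.3]
gripper_width: 0.085
```

>>> drive_tool([
  [[0,0,-0.5],[0,0,0],1],
  [[0,0,0],[0,0,0],1],
])

```text
time: 39.55
tool_pos: [0.643, -0.277, 0.1771]
tool_rot: [0.707, -0.707, -0.011, 0.012]
contact_force: [-0.0, -0.7, -4.4]
gripper_width: 0.085
```

```bash
python3 -c "
from h import *
p=crate(.06,-.045); go(*p,.03,2)
f=grab('wrist'); cv2.imwrite('pics/c1.png',f['img'])"
```

```text
t39.5 pos [ 0.643  -0.277   0.1771] yaw 1.9 F [-0.  -0.7 -4.4] w 0.085 | turn y -0.02 (raw), shift x 0.31 y 5.88 z 0.06 tilt [-0.002 -1.     0.001  0.177]
```

View pics/c1.png

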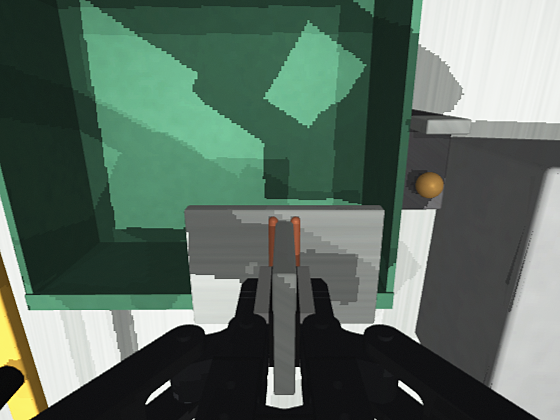

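The coupon is held square over the crate, with its base edge at v≈205 and the crate's near-side wall at v≈300. I'll shift 8 mm in x and lower it.

>>> drive_tool([
  [[0.3,0,0.06],[0,0,0],1],
  [[0,1,0],[0,0,0],1],
  [[0,1,0],[0,0,0],1],
  [[0,1,0],[0,0,0],1],
  [[0,1,0],[0,0,0],1],
  [[0,1,0],[0,0,0],1],
  [[0,0.4,0],[0,0,0],1],
  [[0,0,0],[0,0,0],1],
])

```text
time: 40.4
tool_pos: [0.6502, -0.272, 0.041]
tool_rot: [0.708, -0.706, -0.011, 0.014]
contact_force: [-0.2, -0.3, -4.2]
gripper_width: 0.085
```

```bash
python3 -c "
from h import *
p=crate(.06,-.045); go(*p,.03,2)"
```

```text
t40.4 pos [ 0.6502 -0.272   0.041 ] yaw 2.1 F [-0.2 -0.3 -4.2] w 0.085 | turn y 0.01 (raw), shift x 0.01 y 0.44 z -0.13 tilt [-0.004 -1.     0.002  0.041]
```

>>> drive_tool([
  [[0,0.2,0],[0,0,0],1],
  [[0,0.2,0],[0,0,0],1],
  [[0,0,0],[0,0,0],1],
])

```text
time: 40.7
tool_pos: [0.6515, -0.2741, 0.0338]
tool_rot: [-0.707, 0.707, 0.013, -0.012]
contact_force: [-0.8, 1.1, -4.2]
gripper_width: 0.09
```

>>> drive_tool([
  [[0,0.15,0],[0,0,0],1],
  [[0,0,0],[0,0,0],1],
  [[0,0,0],[0,0,0],0],
  [[0,0,0],[0,0,0],0],
  [[0,0,0],[0,0,0],0],
  [[0,-0.5,0],[0,0,0],0],
  [[0,-1,0],[0,0,0],0],
  [[0,-1,0],[0,0,0],0],
  [[0,-1,0],[0,0,0],0],
  [[0,-1,0],[0,0,0],0],
  [[0,-1,0],[0,0,0],0],
  [[0,-1,0],[0,0,0],0],
])

```text
time: 41.9
tool_pos: [0.6514, -0.2741, 0.1948]
tool_rot: [-0.707, 0.707, 0.013, -0.012]
contact_force: [-0.1, -1.0, -1.0]
gripper_width: 0.499
```

>>> drive_tool([
  [[-0.15,0,1],[0,0,0],0],
  [[-0.15,0,1],[0,0,0],0],
  [[-0.15,0,1],[0,0,0],0],
  [[-0.15,0,1],[0,0,0],0],
  [[-0.15,0,1],[0,0,0],0],
  [[-0.15,0,1],[0,0,0],0],
  [[-0.15,0,1],[0,0,0],0],
  [[-0.15,0,1],[0,0,0],0],
  [[-0.15,0,1],[0,0,0],0],
  [[-0.15,0,1],[0,0,0],0],
  [[-0.15,0,1],[0,0,0],0],
])

```text
time: 43.0
tool_pos: [0.6005, 0.0003, 0.1937]
tool_rot: [-0.707, 0.707, 0.013, -0.012]
contact_force: [0.5, -0.4, 0.4]
gripper_width: 0.494
```

>>> drive_tool([
  [[-0.15,0,1],[0,0.2,0],0],
  [[-0.15,0,1],[0,0,0],0],
  [[-0.15,0,1],[0,0,0],0],
  [[-0.15,0,1],[0,0,0],0],
  [[-0.15,0,1],[0,0,0],0],
  [[-0.15,0,1],[0,0,0],0],
  [[-0.15,0,1],[0,0,0],0],
  [[-0.15,0,1],[0,0,0],0],
  [[-0.15,0,1],[0,0,0],0],
  [[-0.15,0,1],[0,0,0],0],
  [[0,0,0],[0,0,0],0],
])

```text
time: 44.1
tool_pos: [0.5578, 0.2511, 0.1936]
tool_rot: [0.708, -0.707, -0.008, 0.007]
contact_force: [0.4, -0.5, 1.1]
gripper_width: 0.502
```

```bash
python3 t.py t2 wrist scene; python3 -c "
from h import *
go(.5456,.2745,.036,1)"
```

```text
wrist [268. 169.] 755 world [0.5459 0.2739] [0.008 0.049] 1.0 jig 0.0266 0.0455 z [0.068 0.071]
wrist [270. 332.] 482 world [0.5485 0.1309] [0.008 0.05 ] 0.9 jig 0.0262 -0.0975 z [0.067 0.071]
scene [302. 204.] 57 world [0.5459 0.2743] [0.013 0.048] 1.4 jig 0.0266 0.0459 z [0.064 0.075]
scene [258. 214.] 63 world [0.5501 0.1305] [0.013 0.048] 0.9 jig 0.0278 -0.098 z [0.064 0.074]
t44.2 pos [0.5584 0.2489 0.1932] yaw 1.1 F [-0.7 -1.2  0.6] w 0.502 | turn y 0.01 (raw), shift x -0.49 y 6.29 z 1.03 tilt [ 0.001 -1.    -0.     0.193]
```

>>> drive_tool([
  [[-0.48,0,0.98],[0,0,0],0],
  [[0,0,0],[0,0,0],0],
  [[0,1,0],[0,0,0],0],
  [[0,1,0],[0,0,0],0],
  [[0,1,0],[0,0,0],0],
  [[0,1,0],[0,0,0],0],
  [[0,1,0],[0,0,0],0],
  [[0,1,0],[0,0,0],0],
  [[0,0.4,0],[0,0,0],0],
  [[0,0,0],[0,0,0],0],
])

```text
time: 45.2
tool_pos: [0.5449, 0.2715, 0.0305]
tool_rot: [-0.707, 0.708, 0.005, -0.007]
contact_force: [-1.3, -0.4, -0.6]
gripper_width: 0.503
```

```bash
python3 -c "
from h import *
go(.5457,.2742,.036,1)"
```

```text
t45.2 pos [0.5449 0.2715 0.0305] yaw 0.9 F [-1.3 -0.4 -0.6] w 0.503 | turn y -0.01 (raw), shift x 0.03 y -0.22 z 0.11 tilt [-0.003 -1.    -0.001  0.03 ]
```

>>> drive_tool([
  [[0.03,-0.15,0.1],[0,0,0],0],
  [[0,0,0],[0,0,0],1],
  [[0,0,0],[0,0,0],1],
  [[0,0,0],[0,0,0],1],
  [[0,0,0],[0,0,0],1],
  [[0,0,0],[0,0,0],1],
])

```text
time: 45.8
tool_pos: [0.5461, 0.2758, 0.0376]
tool_rot: [0.707, -0.707, -0.006, 0.007]
contact_force: [-5.9, -0.7, 7.0]
gripper_width: 0.085
```

>>> drive_tool([
  [[0,-0.5,0],[0,0,0],1],
  [[0,-1,0],[0,0,0],1],
  [[0,-1,0],[0,0,0],1],
  [[0,-1,0],[0,0,0],1],
  [[0,-1,0],[0,0,0],1],
  [[0,-1,0],[0,0,0],1],
  [[0,-0.5,0],[0,0,0],1],
  [[0,0,0],[0,0,0],1],
])

```text
time: 46.6
tool_pos: [0.5476, 0.2758, 0.1882]
tool_rot: [0.708, -0.707, -0.008, 0.005]
contact_force: [0.3, 0.5, -5.6]
gripper_width: 0.089
```

```bash
python3 -c "
from h import *
p=crate(-.055,-.045); print(p); go(*p,.18,2)"
```

```text
[ 0.53576799 -0.27957816]
t46.6 pos [0.5476 0.2758 0.1882] yaw 1.0 F [ 0.3  0.5 -5.6] w 0.089 | turn y -0.20 (raw), shift x -1.25 y 0.33 z -22.19 tilt [ 0.004 -1.     0.001  0.188]
```

>>> drive_tool([
  [[-0.05,0,-1],[0,-0.2,0],1],
  [[-0.05,0,-1],[0,0,0],1],
  [[-0.05,0,-1],[0,0,0],1],
  [[-0.05,0,-1],[0,0,0],1],
  [[-0.05,0,-1],[0,0,0],1],
  [[-0.05,0,-1],[0,0,0],1],
  [[-0.05,0,-1],[0,0,0],1],
  [[-0.05,0,-1],[0,0,0],1],
  [[-0.05,0,-1],[0,0,0],1],
  [[-0.05,0,-1],[0,0,0],1],
  [[-0.05,0,-1],[0,0,0],1],
  [[-0.05,0,-1],[0,0,0],1],
])

```text
time: 47.8
tool_pos: [0.5401, -0.0257, 0.1833]
tool_rot: [0.707, -0.707, -0.011, 0.014]
contact_force: [0.2, -0.8, -4.9]
gripper_width: 0.082
```

>>> drive_tool([
  [[-0.05,0,-1],[0,0,0],1],
  [[-0.05,0,-1],[0,0,0],1],
  [[-0.05,0,-1],[0,0,0],1],
  [[-0.05,0,-1],[0,0,0],1],
  [[-0.05,0,-1],[0,0,0],1],
  [[-0.05,0,-1],[0,0,0],1],
  [[-0.05,0,-1],[0,0,0],1],
  [[-0.05,0,-1],[0,0,0],1],
  [[-0.05,0,-1],[0,0,0],1],
  [[-0.05,0,-1],[0,0,0],1],
  [[0,0,0],[0,0,0],1],
])

```text
time: 48.9
tool_pos: [0.5363, -0.2774, 0.1833]
tool_rot: [0.707, -0.707, -0.01, 0.012]
contact_force: [0.6, 0.1, -4.8]
gripper_width: 0.089
```

```bash
python3 -c "
from h import *
p=crate(-.055,-.045); go(*p,.03,2)
f=grab('side'); cv2.imwrite('pics/c2.png',f['img'])"
```

```text
t48.9 pos [ 0.5363 -0.2774  0.1833] yaw 1.8 F [ 0.6  0.1 -4.8] w 0.089 | turn y -0.04 (raw), shift x -0.03 y 6.13 z -0.09 tilt [-0.003 -1.     0.001  0.183]
```

View pics/c2.png

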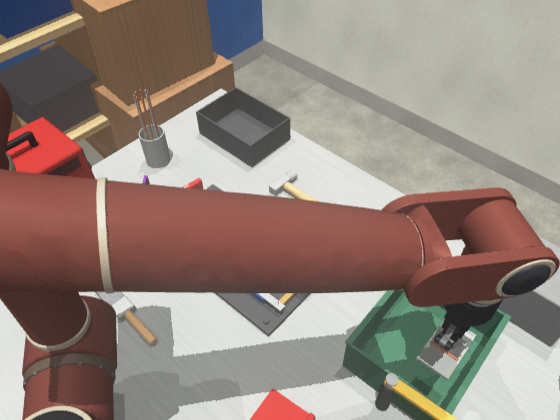

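The held coupon is over the crate at about (450,350). Lowering it.

>>> drive_tool([
  [[0,1,0],[0,0,0],1],
  [[0,1,0],[0,0,0],1],
  [[0,1,0],[0,0,0],1],
  [[0,1,0],[0,0,0],1],
  [[0,1,0],[0,0,0],1],
  [[0,0.6,0],[0,0,0],1],
  [[0,0.3,0],[0,0,0],1],
  [[0,0.1,0],[0,0,0],1],
  [[0,0,0],[0,0,0],1],
])

```text
time: 49.85
tool_pos: [0.5382, -0.2753, 0.0364]
tool_rot: [-0.707, 0.707, 0.013, -0.012]
contact_force: [0.4, -0.7, -5.3]
gripper_width: 0.082
```

```bash
python3 -c "
from h import *
p=crate(-.055,-.045); go(*p,.03,2)"
```

```text
t49.9 pos [ 0.5382 -0.2753  0.0364] yaw 2.0 F [ 0.4 -0.7 -5.3] w 0.082 | turn y 0.00 (raw), shift x -0.10 y 0.26 z -0.17 tilt [ 0.001 -1.    -0.001  0.036]
```

>>> drive_tool([
  [[0,0.2,0],[0,0,0],1],
  [[0,0,0],[0,0,0],1],
  [[0,0,0],[0,0,0],0],
  [[0,0,0],[0,0,0],0],
  [[0,0,0],[0,0,0],0],
  [[0,-0.5,0],[0,0,0],0],
  [[0,-1,0],[0,0,0],0],
  [[0,-1,0],[0,0,0],0],
  [[0,-1,0],[0,0,0],0],
  [[0,-1,0],[0,0,0],0],
  [[0,-1,0],[0,0,0],0],
  [[0,-1,0],[0,0,0],0],
])

```text
time: 51.05
tool_pos: [0.5379, -0.2753, 0.196]
tool_rot: [-0.707, 0.707, 0.013, -0.012]
contact_force: [-0.2, -0.6, -0.2]
gripper_width: 0.5
```

>>> drive_tool([
  [[0.06,0,1],[0,0,0],0],
  [[0.06,0,1],[0,0,0],0],
  [[0.06,0,1],[0,0,0],0],
  [[0.06,0,1],[0,0,0],0],
  [[0.06,0,1],[0,0,0],0],
  [[0.06,0,1],[0,0,0],0],
  [[0.06,0,1],[0,0,0],0],
  [[0.06,0,1],[0,0,0],0],
  [[0.06,0,1],[0,0,0],0],
  [[0.06,0,1],[0,0,0],0],
  [[0.06,0,1],[0,0,0],0],
])

```text
time: 52.15
tool_pos: [0.5449, 0.0012, 0.1949]
tool_rot: [-0.707, 0.707, 0.013, -0.012]
contact_force: [0.4, 0.8, 0.6]
gripper_width: 0.5
```

>>> drive_tool([
  [[0.06,0,1],[0,0.2,0],0],
  [[0.06,0,1],[0,0,0],0],
  [[0.06,0,1],[0,0,0],0],
  [[0.06,0,1],[0,0,0],0],
  [[0.06,0,1],[0,0,0],0],
  [[0,0,0],[0,0,0],0],
])

```text
time: 52.75
tool_pos: [0.5497, 0.1276, 0.1947]
tool_rot: [0.707, -0.707, -0.008, 0.007]
contact_force: [-0.1, -0.1, -0.6]
gripper_width: 0.5
```

```bash
python3 t.py t3 wrist scene; python3 -c "
from h import *
go(.5487,.1308,.036,1)"
```

```text
wrist [282. 195.] 687 world [0.5487 0.1307] [0.008 0.05 ] 1.2 jig 0.0264 -0.0977 z [0.068 0.071]
scene [258. 214.] 63 world [0.55   0.1305] [0.012 0.049] 1.4 jig 0.0277 -0.098 z [0.064 0.074]
t52.9 pos [0.5497 0.1254 0.1943] yaw 1.1 F [-0.1 -0.   0.6] w 0.500 | turn y 0.01 (raw), shift x -0.04 y 6.33 z 0.22 tilt [ 0.001 -1.    -0.     0.194]
```

>>> drive_tool([
  [[-0.04,0,0.22],[0,0,0],0],
  [[0,1,0],[0,0,0],0],
  [[0,1,0],[0,0,0],0],
  [[0,1,0],[0,0,0],0],
  [[0,1,0],[0,0,0],0],
  [[0,1,0],[0,0,0],0],
  [[0,1,0],[0,0,0],0],
  [[0,0.35,0],[0,0,0],0],
  [[0,0,0],[0,0,0],0],
  [[0,0,0],[0,0,0],0],
])

```text
time: 53.85
tool_pos: [0.5493, 0.1306, 0.0357]
tool_rot: [0.707, -0.707, -0.006, 0.005]
contact_force: [0.3, -0.2, 0.4]
gripper_width: 0.5
```

>>> drive_tool([
  [[0,0,0],[0,0,0],1],
  [[0,0,0],[0,0,0],1],
  [[0,0,0],[0,0,0],1],
  [[0,0,0],[0,0,0],1],
  [[0,0,0],[0,0,0],1],
])

```text
time: 54.35
tool_pos: [0.5492, 0.131, 0.0361]
tool_rot: [0.707, -0.707, -0.007, 0.006]
contact_force: [-3.0, -1.1, 5.7]
gripper_width: 0.085
```

>>> drive_tool([
  [[0,-0.5,0],[0,0,0],1],
  [[0,-1,0],[0,0,0],1],
  [[0,-1,0],[0,0,0],1],
  [[0,-1,0],[0,0,0],1],
  [[0,-1,0],[0,0,0],1],
  [[0,-1,0],[0,0,0],1],
  [[0,-0.5,0],[0,0,0],1],
  [[0,0,0],[0,0,0],1],
])

```text
time: 55.15
tool_pos: [0.5495, 0.131, 0.1868]
tool_rot: [0.707, -0.707, -0.008, 0.005]
contact_force: [0.4, -0.5, -3.6]
gripper_width: 0.088
```

```bash
python3 -c "
from h import *
p=crate(.0,.045); print(p); go(*p,.18,2)"
```

```text
[ 0.58727255 -0.18753317]
t55.1 pos [0.5495 0.131  0.1868] yaw 1.0 F [ 0.4 -0.5 -3.6] w 0.088 | turn y -0.20 (raw), shift x 1.07 y 0.27 z -12.79 tilt [ 0.004 -1.     0.     0.187]
```

>>> drive_tool([
  [[0.08,0,-1],[0,-0.2,0],1],
  [[0.08,0,-1],[0,0,0],1],
  [[0.08,0,-1],[0,0,0],1],
  [[0.08,0,-1],[0,0,0],1],
  [[0.08,0,-1],[0,0,0],1],
  [[0.08,0,-1],[0,0,0],1],
  [[0.08,0,-1],[0,0,0],1],
  [[0.08,0,-1],[0,0,0],1],
  [[0.08,0,-1],[0,0,0],1],
  [[0.08,0,-1],[0,0,0],1],
  [[0.08,0,-1],[0,0,0],1],
  [[0.08,0,-1],[0,0,0],1],
])

```text
time: 56.35
tool_pos: [0.5812, -0.1687, 0.1818]
tool_rot: [0.708, -0.706, -0.011, 0.014]
contact_force: [-0.2, 0.1, -4.5]
gripper_width: 0.083
```

>>> drive_tool([
  [[0.08,0,-0.8],[0,0,0],1],
  [[0,0,0],[0,0,0],1],
  [[0,0,0],[0,0,0],1],
])

```text
time: 56.65
tool_pos: [0.5845, -0.1879, 0.1831]
tool_rot: [0.708, -0.706, -0.011, 0.013]
contact_force: [0.0, -0.4, -4.4]
gripper_width: 0.082
```

```bash
python3 -c "
from h import *
p=crate(.0,.045); go(*p,.03,2)
f=grab('scene'); cv2.imwrite('pics/c3.png',cv2.resize(f['img'][130:330,20:320],None,fx=2.5,fy=2.5))"
```

```text
t56.6 pos [ 0.5845 -0.1879  0.1831] yaw 1.9 F [ 0.  -0.4 -4.4] w 0.082 | turn y -0.01 (raw), shift x 0.11 y 6.13 z 0.01 tilt [-0.002 -1.     0.002  0.183]
```

View pics/c3.png

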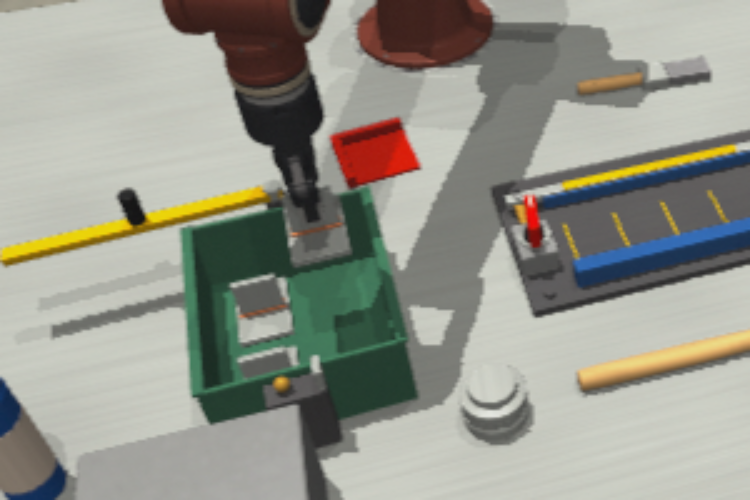

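Two coupons stand upright in the crate at (262,305) and (267,362), the third hangs above, and the jig is empty. Lowering the third.

>>> drive_tool([
  [[0.1,1,0],[0,0,0],1],
  [[0,1,0],[0,0,0],1],
  [[0,1,0],[0,0,0],1],
  [[0,1,0],[0,0,0],1],
  [[0,1,0],[0,0,0],1],
  [[0,0.6,0],[0,0,0],1],
  [[0,0.3,0],[0,0,0],1],
  [[0,0.15,0],[0,0,0],1],
  [[0,0,0],[0,0,0],1],
])

```text
time: 57.6
tool_pos: [0.5881, -0.188, 0.0339]
tool_rot: [-0.707, 0.707, 0.013, -0.012]
contact_force: [-0.3, 0.6, -4.4]
gripper_width: 0.084
```

>>> drive_tool([
  [[0,0.15,0],[0,0,0],1],
  [[0,0,0],[0,0,0],1],
  [[0,0,0],[0,0,0],0],
  [[0,0,0],[0,0,0],0],
  [[0,0,0],[0,0,0],0],
  [[0,-0.5,0],[0,0,0],0],
  [[0,-1,0],[0,0,0],0],
  [[0,-1,0],[0,0,0],0],
  [[0,-1,0],[0,0,0],0],
  [[0,-1,0],[0,0,0],0],
  [[0,-1,0],[0,0,0],0],
  [[0,-1,0],[0,0,0],0],
])

```text
time: 58.8
tool_pos: [0.5878, -0.1881, 0.1946]
tool_rot: [-0.707, 0.707, 0.013, -0.012]
contact_force: [0.4, -0.3, -0.2]
gripper_width: 0.501
```

>>> drive_tool([
  [[0,-1,0],[0,0,0],0],
  [[0,-1,0],[0,0,0],0],
  [[0,0,0],[0,0,0],0],
])

```text
time: 59.1
tool_pos: [0.5898, -0.189, 0.2487]
tool_rot: [-0.705, 0.709, 0.016, -0.009]
contact_force: [0.0, -0.8, 0.5]
gripper_width: 0.498
```

Run:
```python
from h import *
for n in ["scene","side"]:
    f=grab(n); cv2.imwrite(f'pics/k1{n}.png',f['img']); c=cloud(f); h=cv2.cvtColor(f["img"],cv2.COLOR_BGR2HSV)
    H,S,V=[h[...,i].astype(int) for i in range(3)]; x,y,z=c[...,0],c[...,1],c[...,2]
    m=(z>.135)&(z<.158)&(V<60)&(x>.4)&(x<.55)&(y<-.33)&(y>-.45)
    print(n,"handle",m.sum(), cv2.minAreaRect(c[m][:,:2].astype(np.float32)) if m.any() else "")
    m=(z>.108)&(z<.126)&(H>20)&(H<32)&(S>130)&(x>.3)&(x<.6)&(y<-.2)
    p=c[m][:,:2].astype(np.float32); print("bar",m.sum(),cv2.minAreaRect(p), cv2.fitLine(p,cv2.DIST_HUBER,0,.01,.01).ravel())
    d=c[...,:2]-C; a=d@cx; b=d@cyv
    m=(abs(a)<.115)&(abs(b)<.095)&(z>.05)&(z<.2); print("in crate max z",z[m].max() if m.any() else None)
    m=(abs(a)<.115)&(abs(b)<.095)&(z>.055)&(z<.08)
    k,l,st,ce=cv2.connectedComponentsWithStats(m.astype(np.uint8))
    for i in range(1,k):
        if st[i,4]>15: print("web",a[l==i].mean().round(3),b[l==i].mean().round(3),st[i,4])
go(.466,-.385,.2,2)
```

```text
scene handle 39 ((0.4679143726825714, -0.38485512137413025), (0.00910764280706644, 0.015007146634161472), 8.513994216918945)
bar 717 ((0.460915207862854, -0.3777201175689697), (0.026260433718562126, 0.30017992854118347), 4.228147983551025) [ 0.07285829 -0.9973423   0.4688769  -0.41638002]
in crate max z 0.10744602386614366
web -0.051 -0.042 79
web 0.003 0.045 72
web 0.063 -0.042 82
side handle 0 
bar 686 ((0.4530797004699707, -0.2935243844985962), (0.02127138525247574, 0.1266416311264038), 3.4249491691589355) [ 0.1209027  -0.99266434  0.45265684 -0.2903249 ]
in crate max z 0.06782830303801146
web -0.001 0.043 126
web 0.059 -0.044 139
web -0.054 -0.043 151
t59.2 pos [ 0.5879 -0.1882  0.2435] yaw 2.0 F [-0.  -0.6  0.9] w 0.496 | turn y -0.00 (raw), shift x -5.15 y 1.74 z -7.70 tilt [ 0.002 -1.    -0.001  0.244]
```

All three coupons are upright in the crate, with web tops at 0.068 m, well below the rim. Moving above the keeper handle to measure it up close.

>>> drive_tool([
  [[-0.64,0,-0.96],[0,0,0],0],
  [[-0.64,0,-0.96],[0,0,0],0],
  [[-0.64,0,-0.96],[0,0,0],0],
  [[-0.64,0,-0.96],[0,0,0],0],
  [[-0.64,0,-0.96],[0,0,0],0],
  [[-0.64,0,-0.96],[0,0,0],0],
  [[-0.64,0,-0.96],[0,0,0],0],
  [[-0.64,0,-0.96],[0,0,0],0],
  [[0,0,0],[0,0,0],0],
  [[0,0,0],[0,0,0],0],
])

```text
time: 60.2
tool_pos: [0.4656, -0.3841, 0.2404]
tool_rot: [0.708, -0.706, -0.011, 0.012]
contact_force: [-0.7, 0.8, 0.2]
gripper_width: 0.498
```

Run:
```python
from h import *
f=grab("wrist"); cv2.imwrite('pics/k2.png',f['img']); c=cloud(f); h=cv2.cvtColor(f["img"],cv2.COLOR_BGR2HSV)
H,S,V=[h[...,i].astype(int) for i in range(3)]; x,y,z=c[...,0],c[...,1],c[...,2]
m=(z>.155)&(z<.168)&(x>.42)&(x<.52)&(y<-.34)&(y>-.43)
print("handle top",m.sum(),cv2.minEnclosingCircle(c[m][:,:2].astype(np.float32)), c[m].mean(0))
m=(z>.110)&(z<.126)&(H>18)&(H<34)&(S>120)&(x>.35)&(x<.6)&(y<-.2)
p=c[m][:,:2].astype(np.float32); print("bar",m.sum(),cv2.minAreaRect(p),cv2.fitLine(p,cv2.DIST_HUBER,0,.01,.01).ravel())
go(.465,-.385,.125,4)
```

```text
handle top 700 ((0.4603755474090576, -0.3868219256401062), 0.009867683053016663) [ 0.46040618 -0.38616438  0.15947574]
bar 8439 ((0.46090400218963623, -0.3904099464416504), (0.019517146050930023, 0.2821785807609558), 3.961479902267456) [ 0.06896354 -0.99761915  0.45917958 -0.3645685 ]
t60.2 pos [ 0.4661 -0.3836  0.2407] yaw 2.0 F [0.1 0.2 0.2] w 0.504 | turn y -0.40 (raw), shift x -0.05 y 4.63 z -0.05 tilt [-0.001 -1.     0.002  0.241]
```

View pics/k2.png

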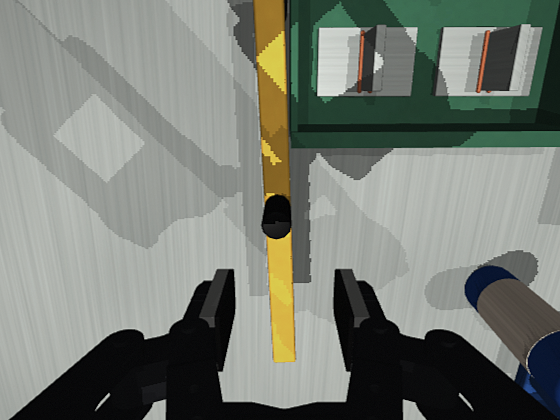

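The handle top is at pixel (276,215), which gives (0.4604, -0.3865), and the bar lies at -86°, so the hinge is at about (0.450, -0.237). Gripping the handle.

>>> drive_tool([
  [[-0.23,0,-0.12],[0,-0.4,0],0],
  [[0,0,0],[0,0,0],0],
  [[0,1,0],[0,0,0],0],
  [[0,1,0],[0,0,0],0],
  [[0,1,0],[0,0,0],0],
  [[0,1,0],[0,0,0],0],
  [[0,0.55,0],[0,0,0],0],
  [[0,0,0],[0,0,0],0],
  [[0,0,0],[0,0,0],1],
  [[0,0,0],[0,0,0],1],
  [[0,0,0],[0,0,0],1],
  [[0,0,0],[0,0,0],1],
])

```text
time: 61.45
tool_pos: [0.4615, -0.3881, 0.1302]
tool_rot: [-0.706, 0.707, 0.025, -0.024]
contact_force: [-0.0, 2.1, 3.7]
gripper_width: 0.213
```

```bash
python3 -c "
from h import *
go(.4604,-.3866,.125,4)"
```

```text
t61.5 pos [ 0.4615 -0.3881  0.1302] yaw 4.0 F [-0.   2.1  3.7] w 0.213 | turn y -0.00 (raw), shift x -0.04 y 0.21 z 0.06 tilt [ 0.002 -1.    -0.002  0.13 ]
```

>>> drive_tool([
  [[0.52,0,0.02],[0,-1,0],1],
  [[0.52,0,0.02],[0,-1,0],1],
  [[0.52,0,0.02],[0,-1,0],1],
  [[0.52,0,0.02],[0,-1,0],1],
  [[0,0,0],[0,0,0],1],
])

```text
time: 61.95
tool_pos: [0.5127, -0.3749, 0.1302]
tool_rot: [-0.691, 0.692, 0.148, -0.147]
contact_force: [-1.3, 3.7, 6.4]
gripper_width: 0.212
```

```bash
cat > k.py <<'E'
from h import *
Hn=np.array([.450,-.237]); s=manip.state(); d=s["tool_pos"][:2]-Hn
a=np.degrees(np.arctan2(d[1],d[0])); print("r",np.hypot(*d),"bar ang",a)
p=Hn+.15*d/np.hypot(*d); go(*p,.13,a+90)
E
python3 k.py
```

```text
r 0.1514868195586521 bar ang -65.56066577000615
t62.0 pos [ 0.5127 -0.3749  0.1302] yaw 24.1 F [-1.3  3.7  6.4] w 0.212 | turn y -0.06 (raw), shift x 0.00 y 0.01 z 0.06 tilt [ 0.001 -1.    -0.001  0.13 ]
```

>>> drive_tool([
  [[0.52,0,0.025],[0,-1,0],1],
  [[0.52,0,0.025],[0,-1,0],1],
  [[0.52,0,0.025],[0,-1,0],1],
  [[0.52,0,0.025],[0,-1,0],1],
  [[0.52,0,0.025],[0,-1,0],1],
  [[0.52,0,0.025],[0,-1,0],1],
  [[0.52,0,0.025],[0,-1,0],1],
  [[0.52,0,0.025],[0,-1,0],1],
  [[0.52,0,0.025],[0,-1,0],1],
  [[0.52,0,0.025],[0,-1,0],1],
  [[0,0,0],[0,0,0],1],
])

```text
time: 63.05
tool_pos: [0.595, -0.2792, 0.1302]
tool_rot: [-0.563, 0.566, 0.427, -0.425]
contact_force: [2.5, 0.3, 4.5]
gripper_width: 0.212
```

```bash
python3 k.py
```

```text
r 0.15100230035043158 bar ang -16.209910216422887
t63.0 pos [ 0.595  -0.2792  0.1302] yaw 74.0 F [2.5 0.3 4.5] w 0.212 | turn y 0.05 (raw), shift x -0.00 y 0.01 z 0.04 tilt [-0.    -1.    -0.004  0.13 ]
```

>>> drive_tool([
  [[0.5,0,0.025],[0,-1,0],1],
  [[0.26,0,0.01],[0,-0.5,0],1],
  [[0.26,0,0.01],[0,-0.5,0],1],
  [[0.26,0,0.01],[0,-0.5,0],1],
  [[0.26,0,0.01],[0,-0.5,0],1],
  [[0.26,0,0.01],[0,-0.5,0],1],
  [[0.13,0,0],[0,-0.25,0],1],
  [[0,0,0],[0,0,0],1],
])

```text
time: 63.85
tool_pos: [0.6007, -0.2321, 0.1302]
tool_rot: [-0.487, 0.49, 0.513, -0.51]
contact_force: [6.6, 2.7, 2.0]
gripper_width: 0.209
```

```bash
python3 k.py
```

```text
r 0.15077938284261644 bar ang 1.8695103593268367
t63.9 pos [ 0.6007 -0.2321  0.1302] yaw 92.6 F [6.6 2.7 2. ] w 0.209 | turn y 0.15 (raw), shift x 0.00 y 0.01 z 0.03 tilt [-0.001 -1.    -0.007  0.13 ]
```

>>> drive_tool([
  [[0.1,0,0],[0,-0.1,0],1],
  [[0.1,0,0],[0,0,0],1],
  [[0,0,0],[0,0,0],1],
  [[0,0,0],[0,0,0],1],
])

```text
time: 64.25
tool_pos: [0.6007, -0.2317, 0.1303]
tool_rot: [-0.482, 0.491, 0.513, -0.513]
contact_force: [8.7, -10.1, -1.8]
gripper_width: 0.214
```

```bash
python3 k.py
```

```text
r 0.15080242250323295 bar ang 2.011466421531888
t64.2 pos [ 0.6007 -0.2317  0.1303] yaw 93.0 F [  8.7 -10.1  -1.8] w 0.214 | turn y 0.19 (raw), shift x 0.00 y 0.01 z 0.03 tilt [-0.009 -1.    -0.009  0.13 ]
```

The bar is against its stop: 5 mm more command moved it only 0.4 mm, with 10 N of reaction. Releasing and lifting.

>>> drive_tool([
  [[0,0,0],[0,0,0],0],
  [[0,0,0],[0,0,0],0],
  [[0,0,0],[0,0,0],0],
  [[0,-0.5,0],[0,0,0],0],
  [[0,-1,0],[0,0,0],0],
  [[0,-1,0],[0,0,0],0],
  [[0,-1,0],[0,0,0],0],
  [[0,-1,0],[0,0,0],0],
  [[0,0,0],[0,0,0],0],
])

```text
time: 65.15
tool_pos: [0.6001, -0.2279, 0.2472]
tool_rot: [-0.482, 0.489, 0.515, -0.513]
contact_force: [1.7, -0.2, 1.3]
gripper_width: 0.502
```

Run:
```python
from h import *
f=grab("wrist"); cv2.imwrite('pics/f1.png',f['img']); 
f2=grab("scene"); cv2.imwrite('pics/f2.png',f2['img'])
for n,g in(("w",f),("s",f2)):
    c=cloud(g); h=cv2.cvtColor(g["img"],cv2.COLOR_BGR2HSV)
    H,S,V=[h[...,i].astype(int) for i in range(3)]; x,y,z=c[...,0],c[...,1],c[...,2]
    m=(z>.110)&(z<.126)&(H>18)&(H<34)&(S>120)&(x>.4)&(x<.8)&(y<-.1)
    p=c[m][:,:2].astype(np.float32); L=cv2.fitLine(p,cv2.DIST_HUBER,0,.01,.01).ravel(); print(n,"bar",m.sum(),cv2.minAreaRect(p),np.degrees(np.arctan2(L[1],L[0])))
    m=(H>60)&(H<90)&(S>80)&(z>.09)&(z<.108)&(x>.4)&(x<.8)&(y<-.05); print("crate",cv2.minAreaRect(c[m][:,:2].astype(np.float32)))
```

```text
w bar 8066 ((0.6051976680755615, -0.23775340616703033), (0.27838465571403503, 0.03182658180594444), 1.9518471956253052) 2.174513
crate ((0.5905194878578186, -0.23243023455142975), (0.2505835294723511, 0.2178969830274582), 2.1675021648406982)
s bar 508 ((0.6008920669555664, -0.2364286184310913), (0.29192227125167847, 0.03417953848838806), 1.5754207372665405) 1.8890405
crate ((0.5900954008102417, -0.23174802958965302), (0.2558388411998749, 0.2158825695514679), 2.294921398162842)
```

View pics/f2.png

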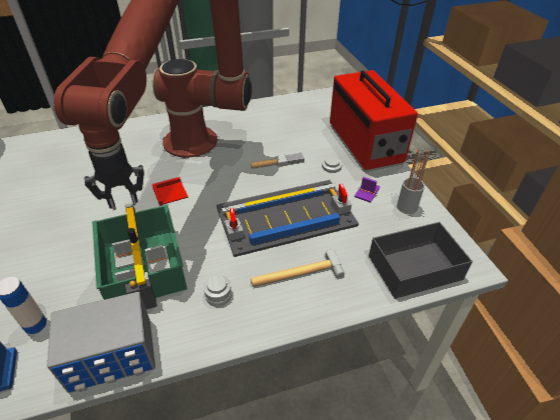

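View pics/f1.png

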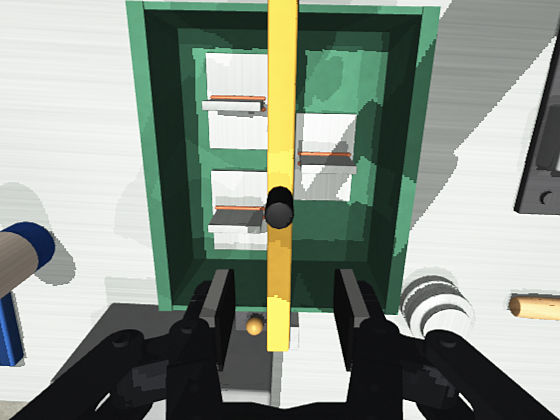

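The bar is parallel to the crate (2.17° against 2.17°), and the ball at pixel (255,325) stands behind it. I'll check the jaw once more from the scene view and then hand in.

Run:
```python
from h import *
f=grab("scene"); c=cloud(f); h=cv2.cvtColor(f["img"],cv2.COLOR_BGR2HSV); H,S=h[...,0],h[...,1]
d=c[...,:2]-O; jx=d@ex; jy=d@u; z=c[...,2]
m=(H>100)&(H<125)&(S>120)&(z>.015)&(z<.04)&(jx<0)&(jx>-.1)&(abs(jy)<.15)
for lo,hi in((-.15,-.08),(.0,.15)):
    k=m&(jy>lo)&(jy<hi); print(k.sum(),np.percentile(jx[k],[10,50,90]).round(4))
h2=((H<6)|(H>174))&(S>150)
for K in(KL,KR):
    k=h2&(np.hypot(*(np.moveaxis(c[...,:2]-K,-1,0)))<.045)&(z>.078); print(cv2.minAreaRect(c[k][:,:2].astype(np.float32)))
print(manip.state()["time"]); manip.job_done()
```

```text
88 [-0.0532 -0.0508 -0.0485]
183 [-0.0536 -0.0505 -0.0481]
((0.5462967753410339, 0.408307820558548), (0.013696152716875076, 0.06063632667064667), 84.42752838134766)
((0.5510158538818359, 0.050374992191791534), (0.013287920504808426, 0.06384983658790588), 84.42891693115234)
65.3
the job is handed in; nothing more can be done
```

The job is finished and handed in at 65 s of robot time. The hand-in gives no verdict, so the checks below are my own.

- **Jig:** I turned the knobs alternately in five turns of about 40–90° (left, right, left, right, left), so by the turn angles neither end of the jaw led by more than about 8 mm. Both knobs are at their stops: from close up the bars read 172.6° and 173.0° with about 1° of jig yaw, against a stop at 171.9°. Both ends of the jaw measure equally far back, about -50 mm in the jig's frame. That is a few millimetres beyond the nominal -47 mm, within camera and depth error.
- **Coupons:** There were three; one jig place was empty. The middle one had shifted about 12 mm before I picked it up, so I measured its position again first. All three stand upright in the crate with web tops about 68 mm above the bench, below the 100 mm rim.
- **Keeper:** The bar is shut against its stop and lies parallel to the crate (2.17° for both). The sprung ball is visible behind it.
- **Disagreements:** The scene camera put the closed bar about 0.3° off the wrist camera's reading, and the knob bars about 1.5–2° further round, which is normal for its coarser view.

The gripper is clear of everything. The hammer, flanges and purple look-alike were not touched.

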